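Unstack the sample parts into their inspection nests

ROBOT

A 6-joint arm with a two-finger parallel gripper is mounted at the origin on the work surface. World frame = base frame: x ahead of the robot, y to its left, z up, the work surface at z = 0. Lengths are in m, angles in degrees, forces in N, time in s.
With the tool pointing down it reaches from about 0.375 to 0.9 m from the base axis. Payload 3.1 kg.
Tool frame: the origin (TCP) lies on the centre line of the jaws, within the pads' length; the fingertips stand 19 mm ahead of it and the grasp point (between the pads) is the TCP; z points along the fingers, y is the direction in which the jaws open and shut (so a half turn about z gives the same grasp; the last joint's range is limited). The gripper opens to 87 mm and grips with 3 to 60 N. Pads are 19 mm wide; open, the fingers measure 117 mm over their backs; the gripper's body (75 mm by 190 mm) begins 51 mm behind the grasp point.
Start: joints at [54.689, 30.224, 82.088, -0, 67.689, -10.227], TCP at [0.265, 0.566, 0.242] pointing down, gripper open.
Joint ranges: [-176.69, 176.69], [-43.24, 126.21], [12.49, 139.97], [-82, 262], [0, 151.66], [-163.58, 163.58]. Speed limits (degrees/s): [159.86, 159.86, 180, 180, 180, 180].

INTERFACE

Orientations are given as a 3x3 rotation matrix whose columns are the frame's x, y, z axes.
In Python, from plant import ctrl gives the robot as it stands.
- The arm moves only by the tool send_rows, never from a script. Its arguments are lists of equal length, an entry for each row: "linear": the shift along the tool's x, y, z in cm, a list of three; "twist": the turn about the tool's z in degrees. In form: {"linear": [[tx, ty, tz], ...], "twist": [twist, ...]}. A call has 1 to 10 rows; each row is the pose to reach, as a shift and turn from the pose commanded when the call began, along the tool's axes at that moment; what a row does not reach only later rows make up. A row lasts 1/10 s, in which the tool goes at most 50 mm and 8.59 degrees, less where a joint would pass 70% of its speed; a pose out of reach is approached as far as the arm can. A call with a gripper value outside its range is refused whole. "jaw" is the gripper command: -1 is shut, 1 is fully open, values between are in proportion, set as the call begins (left out, the last holds). The fingers move at their own pace and stop on an object; the grip force is fixed at half the most. Time passes only in rows, so rows that repeat a pose let the fingers close. It gives the time, the measured TCP pose, the force and the opening at its end, in the units of the state.
- ctrl.state(): the state, without advancing time (a new reading comes with each control period).
- ctrl.capture(name): name is "scene" or "top" or "wrist"; returns a dict with "color" (384x512x3 uint8, blue, green, red), "K" (3x3 intrinsics, pixels), "cam_to_world" (4x4, takes a point from camera to world coordinates); the wrist camera has in their place "tool_from_camera" (4x4, takes a point from camera to tool coordinates, whose origin is the TCP and whose axes are the flange's). Camera axes: x right, y down, z forward; pixel columns grow to the right and rows downward; lengths in m; the calibration is good to about 2 mm. A picture is of the moment at which its call begins: read the wrist's pose just before it. There is no depth.
- ctrl.sign_off(): hands the job in, once; it reports no verdict.
The state is a dict: "t": time; "qpos": joint angles; "qd": joint speeds; "effort": joint torques, N m; "tool_pos": TCP position; "eef_rot": TCP orientation; "contact_force": force on the tool from outside, world axes, zero at the start; "ft_torque": the same for the moment, N m; "width": finger opening in m.
Only numpy, scipy, OpenCV 4.12 (cv2) and the standard library are available. Lean on these libraries where they do the work, as an engineer would, in place of code of your own. Each camera call takes 0.05 s, during which the arm holds its last target.

TASK

The four sample parts for the profile projectors have arrived stacked on the dark transfer plate. Take them off one at a time from the top and set each down gently, without dropping it, upright as it stands now, flat inside the rim of the grey nest made for it: square block in the square nest, big ring in the big round nest, hexagon in the hexagonal nest, small stepped plug in the small round nest. Leave the mouse and the loupe where they are.

Things in the scene. Friction and masses are not known exactly. Their poses are not given: they have to be found in the camera images.
- plug: Stepped steel plug, top of the stack: foot flange 30 mm across and 5 mm high, above it a plain cylinder 22 mm across up to 28 mm total height. About 0.1 kg. Origin: centre of its underside; z is its axis, up. Each part of the stack lies loosely on the one below, up to 3 mm off-centre and at its own yaw.
- hexagon: Brass hexagonal blank, second from the top: 36 mm across flats (41.6 mm across corners), 18 mm high. About 0.17 kg. Origin: centre of its underside; z up; the x axis is square to one pair of flats (the others at 60 degree steps).
- ring: Plain steel ring, third from the top: 50 mm across, bore 18 mm, 20 mm high. About 0.26 kg. Origin: centre of its underside, on its axis; z up.
- block: Aluminium square block with a dark hole at each corner of its top face, bottom of the stack: 60 x 60 mm, 20 mm high, edges along its x and y axes. About 0.19 kg. It lies on a fixed dark steel transfer plate, 90 x 90 mm and 8 mm thick, up to 6 mm off its centre. Origin: centre of its underside; z up.
- nest_plug: Small round nest, 56 mm across outside, 46 mm inside the rim. Fixed grey plastic tray with a dark floor, 9 mm high: floor 4 mm thick (its top 4 mm above the origin) and a 5 mm wide rim that rises 5 mm above the floor. Origin: centre of its underside, on the table; z up.
- nest_hexagon: Hexagonal nest, 62 mm across flats outside, 52 mm inside the rim. Fixed grey plastic tray with a dark floor, 9 mm high: floor 4 mm thick (its top 4 mm above the origin) and a 5 mm wide rim that rises 5 mm above the floor. Origin: centre of its underside, on the table; z up. Its x axis is square to one pair of flats.
- nest_ring: Large round nest, 76 mm across outside, 66 mm inside the rim. Fixed grey plastic tray with a dark floor, 9 mm high: floor 4 mm thick (its top 4 mm above the origin) and a 5 mm wide rim that rises 5 mm above the floor. Origin: centre of its underside, on the table; z up.
- nest_block: Square nest, 86 x 86 mm outside, 76 x 76 mm inside the rim, sides along its x and y axes. Fixed grey plastic tray with a dark floor, 9 mm high: floor 4 mm thick (its top 4 mm above the origin) and a 5 mm wide rim that rises 5 mm above the floor. Origin: centre of its underside, on the table; z up. The block lies flat in it only if turned roughly square to it.
- mouse: Black computer mouse, about 105 x 56 mm, 30 mm high, loose on the table: a bystander. Origin: centre of its underside; x along its length.
- loupe: Black loupe, an upright cylinder 34 mm across and 30 mm high with a glass top, loose on the table: a bystander. Origin: centre of its underside.
Not all that is in view belongs to the job. Leave any red or turquoise look-alike of the ring alone.

How it is judged:
By the outcome, as a careful person would: the job done as asked, in the order asked, and still so for the second after the job is handed in, with the robot touching nothing.
It also fails if it takes over 120 s, if anything falls off the work surface, if the arm or the gripper's body presses on something with over 40 N, if the wrist force passes 120 N, or if a joint passes its speed limit or range.

## Working session

There is one attempt and no reset: what is moved stays moved. The work goes in short steps, Python scripts to look and compute and a tool call to move; the robot and the scene stay as the last step left them, time stands still between calls to the robot, and variables do not carry over. Pictures are saved under pics/ and viewed, and the job is handed in when it is done.

Besides the shell and the picture viewer there is one more tool, called in YAML: its name, and indented under it one key for each argument. send_rows: Moves the arm, as the interface text tells. Its arguments: {"type":"object","properties":{"linear":{"type":"array","items":{"type":"array","items":{"type":"number"}}},"twist":{"type":"array","items":{"type":"number"}},"jaw":{"type":"number"}},"required":["linear","twist"]}

```bash
mkdir -p pics
cat > h.py <<'E'
from plant import ctrl
import numpy as np, cv2, json, pickle
def snap(n,tag):
    s=ctrl.state(); c=ctrl.capture(n)
    if n=="wrist":
        T=np.eye(4);T[:3,:3]=np.array(s["eef_rot"]);T[:3,3]=s["tool_pos"]
        M=T@np.array(c["tool_from_camera"])
    else: M=np.array(c["cam_to_world"])
    cv2.imwrite(f"pics/{tag}.png",c["color"])
    d=dict(K=np.array(c["K"]),M=M,img=np.array(c["color"]),s=s)
    pickle.dump(d,open(f"pics/{tag}.pkl","wb"));return d
def load(tag): return pickle.load(open(f"pics/{tag}.pkl","rb"))
def ray(d,p,z):
    p=np.atleast_2d(p).astype(float)
    r=np.c_[p,np.ones(len(p))]@np.linalg.inv(d["K"]).T@d["M"][:3,:3].T
    o=d["M"][:3,3]; return o+r*((z-o[2])/r[:,2])[:,None]
def proj(d,P):
    P=np.atleast_2d(P); c=(P-d["M"][:3,3])@d["M"][:3,:3]
    u=c@d["K"].T; return u[:,:2]/u[:,2:]
E
python3 - <<'E'
from h import *
for n in("scene","top","wrist"):
    d=snap(n,n+"0"); print(n,d["K"].round(1).tolist(),d["M"].round(3).tolist())
s=ctrl.state();print(s)
E
```

```text
scene [[481.4, 0.0, 257.2], [0.0, 481.4, 187.5], [0.0, 0.0, 1.0]] [[0.799, 0.366, -0.477, 1.034], [0.601, -0.514, 0.612, -0.642], [-0.021, -0.776, -0.63, 0.724], [0.0, 0.0, 0.0, 1.0]]
top [[438.6, 0.0, 261.9], [0.0, 438.6, 190.2], [0.0, 0.0, 1.0]] [[-0.028, -0.995, 0.099, 0.456], [-1.0, 0.027, -0.004, 0.021], [0.001, -0.099, -0.995, 1.053], [0.0, 0.0, 0.0, 1.0]]
wrist [[264.5, 0.0, 258.9], [0.0, 264.5, 188.6], [0.0, 0.0, 1.0]] [[0.423, 0.866, 0.267, 0.191], [0.906, -0.404, -0.127, 0.6], [-0.002, 0.296, -0.955, 0.385], [0.0, 0.0, 0.0, 1.0]]
{'t': 0.15, 'qpos': array([ 5.46899563e+01,  3.02671283e+01,  8.21404931e+01, -1.60744957e-03,
        6.76881553e+01, -1.02263948e+01]), 'qd': array([ 0.04195424, -0.13769791, -0.19123469,  0.0247413 , -0.04073392,
       -0.0006236 ]), 'effort': array([ 4.15892709e-04, -4.40430200e+01, -1.76842582e+01,  6.33391994e-02,
        5.52572811e-02, -7.61524552e-05]), 'tool_pos': array([0.2646206 , 0.56562663, 0.24078675]), 'eef_rot': array([[-9.05694217e-01,  4.23930528e-01, -9.45016589e-04],
       [ 4.23931494e-01,  9.05693208e-01, -1.37910330e-03],
       [ 2.71251116e-04, -1.64966818e-03, -9.99998603e-01]]), 'contact_force': array([ 0.30089707, -0.82283455, -0.3834639 ]), 'ft_torque': array([0.00394729, 0.01470525, 0.01547218]), 'width': 0.08680790451394191}
```

View pics/scene0.png

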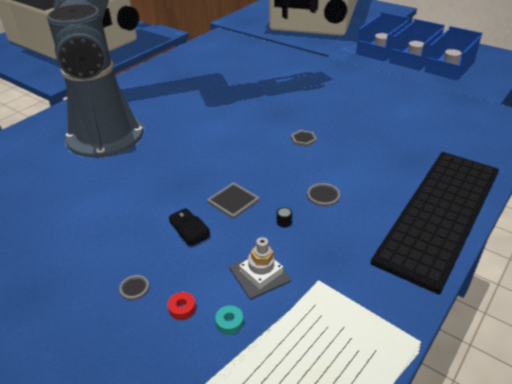

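View pics/top0.png

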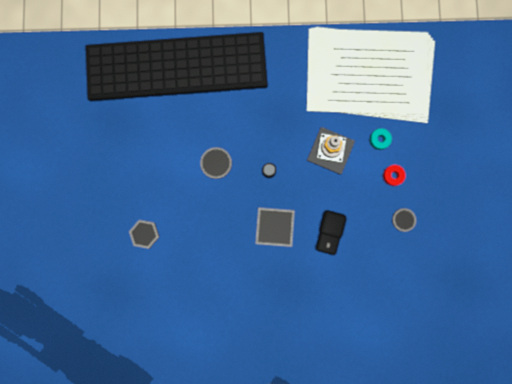

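View pics/wrist0.png

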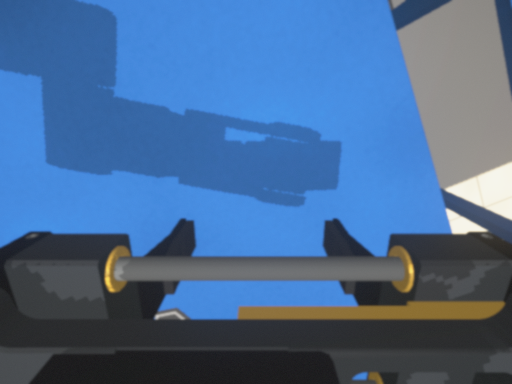

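The top view shows the stack at (332,148). The nests are at (404,219) plug, (143,234) hexagon, (215,163) ring and (275,227) square. The mouse is at (331,232) and the loupe at (269,170). The scene view shows the same layout. I'll zoom in on the stack before measuring.

Run:
```python
from h import *
t=load("top0")["img"];s=load("scene0")["img"]
a=cv2.resize(t[115:185,295:385],None,fx=6,fy=6,interpolation=cv2.INTER_CUBIC)[:420]
b=cv2.resize(s[230:300,220:300],None,fx=6,fy=6,interpolation=cv2.INTER_CUBIC)
o=np.hstack([a,b]);o=cv2.resize(o,(795,int(o.shape[0]*795/o.shape[1])))
cv2.imwrite("pics/z0.png",o)
# nests: dark floor/grey: low saturation
for tag in("top0","scene0"):
    d=load(tag);hsv=cv2.cvtColor(d["img"],cv2.COLOR_BGR2HSV)
    m=((hsv[...,1]<110)).astype(np.uint8)*255
    cs,_=cv2.findContours(m,cv2.RETR_EXTERNAL,cv2.CHAIN_APPROX_NONE)
    for c in cs:
        A=cv2.contourArea(c)
        if 100<A<4000:
            P=ray(d,c[:,0],0.009)
            (x,y),r=cv2.minEnclosingCircle((P[:,:2]*1000).astype(np.float32))
            rc=cv2.minAreaRect((P[:,:2]*1000).astype(np.float32))
            px=c[:,0].mean(0)
            print(tag,px.round(),A,"ctr",round(x,1),round(y,1),"r",round(r,1),"rect",np.round(rc[0],1),np.round(rc[1],1),round(rc[2],1))
```

```text
top0 [144. 234.] 609.0 ctr 463.4 299.4 r 35.8 rect [464.1 299.4] [70.9 63.8] 78.2
top0 [330. 232.] 772.0 ctr 455.9 -142.5 r 51.0 rect [ 455.5 -142.8] [51.6 95.4] 73.4
top0 [404. 220.] 432.0 ctr 480.3 -319.3 r 29.1 rect [ 480.5 -319.5] [54.6 56.4] 42.4
top0 [275. 227.] 1317.0 ctr 471.6 -11.3 r 59.8 rect [472.3 -11.5] [88.4 88.1] 84.2
top0 [269. 169.] 126.5 ctr 609.2 -2.0 r 16.5 rect [609.3  -2.2] [28.9 31.5] 88.4
top0 [216. 163.] 762.0 ctr 629.8 125.8 r 38.7 rect [629.9 126. ] [74.7 75.5] 88.8
top0 [331. 150.] 1287.5 ctr 652.7 -152.2 r 61.2 rect [ 652.6 -152.4] [89. 90.] 65.5
scene0 [134. 287.] 571.0 ctr 481.9 -320.7 r 30.8 rect [ 481.9 -320.1] [55.4 60.9] 68.7
scene0 [260. 269.] 1921.5 ctr 640.3 -140.4 r 80.0 rect [ 638.2 -139.9] [103.6 132.6] 65.1
scene0 [189. 227.] 760.0 ctr 451.5 -137.1 r 56.7 rect [ 450.7 -137.7] [ 55.4 106. ] 74.4
scene0 [284. 216.] 196.0 ctr 601.0 7.1 r 30.7 rect [601.1   7.2] [30.9 61.5] 35.1
scene0 [323. 194.] 586.5 ctr 630.8 123.2 r 42.2 rect [631.4 123.6] [76.6 79.3] 35.4
scene0 [233. 200.] 1029.0 ctr 473.3 -13.2 r 63.7 rect [473.4 -13. ] [93.8 94.3] 83.8
scene0 [303. 137.] 304.5 ctr 466.1 294.5 r 40.5 rect [467.2 294.7] [67.2 78.2] 33.8
scene0 [ 18. 103.] 1486.0 ctr -409.6 -65.9 r 181.4 rect [-375.5   -7.8] [142.8 362.7] 59.6
scene0 [452.  56.] 190.0 ctr 619.2 1034.1 r 61.7 rect [ 606.1 1031.6] [ 56.6 123.1] 11.0
scene0 [415.  47.] 170.0 ctr 481.0 1034.4 r 64.2 rect [ 474.1 1031.6] [ 53.  128.5] 22.0
scene0 [381.  39.] 129.0 ctr 340.0 1034.2 r 64.2 rect [ 337.8 1033.2] [ 44.8 127.9] 25.1
scene0 [453.  15.] 3277.0 ctr 485.3 1410.0 r 353.1 rect [ 521.6 1354.4] [578.6 537.6] 33.1
scene0 [311.  15.] 2642.0 ctr -13.3 1123.6 r 259.7 rect [   5.3 1095.1] [393.3 407.3] 33.1
```

View pics/z0.png

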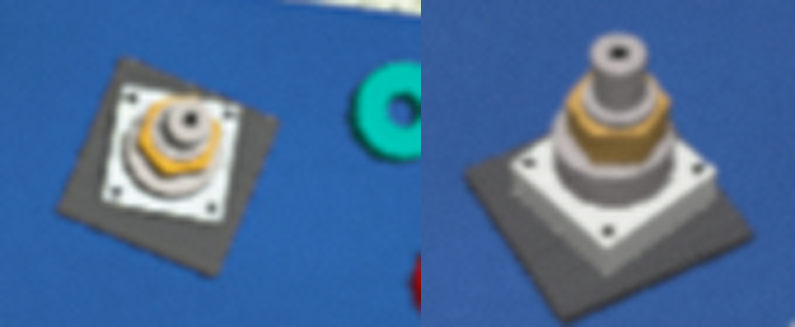

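Run:
```python
from h import *
t=load("top0");s=load("scene0");w=load("wrist0")
st=w["s"];T=np.eye(4);T[:3,:3]=st["eef_rot"];T[:3,3]=st["tool_pos"]
print("tool_from_cam",(np.linalg.inv(T)@w["M"]).round(3).tolist())
print("tcp px",proj(w,T[:3,3]), "tip", proj(w,T[:3,3]-[0,0,.019]))
# plug top hole: darkest pixel near the plug top
def hole(d,x0,y0,x1,y1):
    g=cv2.cvtColor(d["img"],cv2.COLOR_BGR2GRAY)[y0:y1,x0:x1].astype(float)
    g=cv2.GaussianBlur(g,(0,0),.7); i=np.unravel_index(g.argmin(),g.shape)
    wt=np.clip(g.min()+30-g,0,None); yy,xx=np.mgrid[y0:y1,x0:x1]
    return np.array([(xx*wt).sum()/wt.sum(),(yy*wt).sum()/wt.sum()])
# zoom factors: crops 420 tall ->327
k=6*327/420
pt=np.array([295+189/k,115+119/k]); ps=np.array([220+(618-421)/k,230+52/k])
def hl(d,p): 
    x,y=p.round().astype(int); return hole(d,x-2,y-2,x+3,y+3)
pt2,ps2=hl(t,pt),hl(s,ps);print(pt,pt2,ps,ps2)
def P(d):return d["K"]@np.linalg.inv(d["M"])[:3]
X=cv2.triangulatePoints(P(t),P(s),pt2,ps2);print("plug top",(X[:3]/X[3]).ravel()*1000)
# block: white
for d,tag in((t,'t'),(s,'s')):
    hsv=cv2.cvtColor(d["img"],cv2.COLOR_BGR2HSV);m=((hsv[...,1]<60)&(hsv[...,2]>150)).astype(np.uint8)
    n,l,stt,c=cv2.connectedComponentsWithStats(m)
    for i in range(1,n):
        if 80<stt[i,4]<1500: print(tag,stt[i],c[i])
```

```text
tool_from_cam [[0.001, -0.955, -0.296, 0.082], [1.0, 0.001, -0.0, 0.0], [0.0, -0.296, 0.955, -0.144], [0.0, 0.0, 0.0, 1.0]]
tcp px [[258.82586495 246.48008248]] tip [[258.90054067 232.3575837 ]]
[335.4587156  140.47400612] [335.32517101 140.14670886] [262.17125382 241.13149847] [261.87376517 240.86038574]
plug top [ 658.19128325 -149.41257736   95.63991449]
t [317 133  29  29 487] [331.5338809  147.85215606]
t [256 210  38  37 106] [281.59433962 236.52830189]
s [   0   79   50   50 1428] [ 17.72268908 103.86554622]
s [240 254  43  29 413] [259.72881356 269.11380145]
```

```bash
cat >> h.py <<'E'
def go(x,y,z,yaw=None):
    "world mm target (and yaw of tool y axis, deg) -> tool shift cm, twist"
    s=ctrl.state();R=np.array(s["eef_rot"]);d=R.T@(np.array([x,y,z])/1000-s["tool_pos"])*100
    ya=np.degrees(np.arctan2(R[1,1],R[0,1]))
    tw=None if yaw is None else -((yaw-ya+90)%180-90)
    print("t",round(s["t"],2),"pos",np.round(np.array(s["tool_pos"])*1000,1),"yaw",round(ya,2),"shift",d.round(2),"twist",None if tw is None else round(tw,2),"F",np.round(s["contact_force"],1),"w",round(s["width"]*1000,1))
E
python3 -c "
from h import *
go(710,-176,200,65)"
```

```text
t 0.15 pos [264.6 565.6 240.8] yaw 64.92 shift [-71.78 -48.28   4.14] twist -0.08 F [ 0.3 -0.8 -0.4] w 86.8
```

send_rows:
  linear:
    - [-1.2, -0.8, 0]
    - [-4, -2.7, 0.2]
    - [-8, -5.4, 0.5]
    - [-12.2, -8.2, 0.7]
    - [-16.4, -11, 1]
    - [-20.6, -13.8, 1.2]
    - [-24.8, -16.6, 1.4]
    - [-29, -19.5, 1.7]
    - [-33.2, -22.3, 1.9]
    - [-37.4, -25.1, 2.2]
  twist: [0, 0, 0, 0, 0, 0, 0, 0, 0, 0]

```text
t: 1.15
tool_pos: [0.4955, 0.1811, 0.2199]
eef_rot: [[-0.906, 0.424, 0.0], [0.424, 0.906, -0.0], [-0.0, -0.0, -1.0]]
contact_force: [1.5, 0.8, 0.5]
width: 0.0868
```

send_rows:
  linear:
    - [-4.2, -2.8, 0.2]
    - [-8.4, -5.6, 0.4]
    - [-12.6, -8.4, 0.7]
    - [-16.8, -11.3, 1]
    - [-21, -14.1, 1.2]
    - [-25.2, -17, 1.4]
    - [-29.2, -19.7, 1.7]
    - [-32.4, -21.8, 1.9]
    - [-34, -23, 2]
    - [-34.4, -23.2, 2]
  twist: [0, 0, 0, 0, 0, 0, 0, 0, 0, 0]

```text
t: 2.15
tool_pos: [0.7081, -0.1761, 0.1989]
eef_rot: [[-0.904, 0.427, -0.0], [0.427, 0.904, -0.001], [0.0, -0.001, -1.0]]
contact_force: [0.4, 0.3, 0.0]
width: 0.0871
```

```bash
python3 -c "
from h import *
snap('wrist','w1')
go(710,-176,156,65)"
```

```text
t 2.2 pos [ 707.9 -174.6  199. ] yaw 64.76 shift [-0.25 -0.03  4.3 ] twist -0.24 F [-0.4 -0.4 -0.2] w 87.0
```

View pics/w1.png

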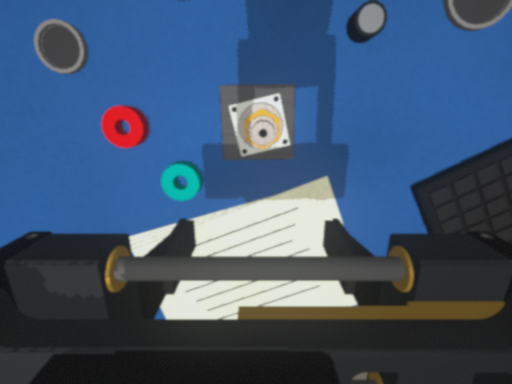

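The wrist view shows the stack at (262,128), with the plug's bore at (263,132). Next I'll go lower for a second wrist view.

send_rows:
  linear:
    - [0, 0, 1.5]
    - [0, 0, 4]
    - [0, 0, 5.5]
    - [0, 0, 6]
    - [0, 0, 6]
    - [0, 0, 6]
  twist: [0, 0, 0, 0, 0, 0]

```text
t: 2.8
tool_pos: [0.7087, -0.1718, 0.1405]
eef_rot: [[-0.906, 0.423, 0.001], [0.423, 0.906, -0.0], [-0.001, 0.0, -1.0]]
contact_force: [0.2, -0.6, -0.6]
width: 0.0871
```

```bash
python3 -c "
from h import *
d=snap('wrist','w2')
print(proj(d,[.658,-.149,.094]))
im=d['img'][50:210,180:345]
cv2.imwrite('pics/w2z.png',cv2.resize(im,None,fx=3.6,fy=3.6,interpolation=cv2.INTER_CUBIC))
go(658,-149.5,93)"
```

```text
[[257.78542656 144.60204941]]
t 2.85 pos [ 708.9 -172.   141. ] yaw 64.95 shift [ 5.58 -0.12  4.79] twist None F [0.6 0.1 0.5] w 86.9
```

View pics/w2z.png

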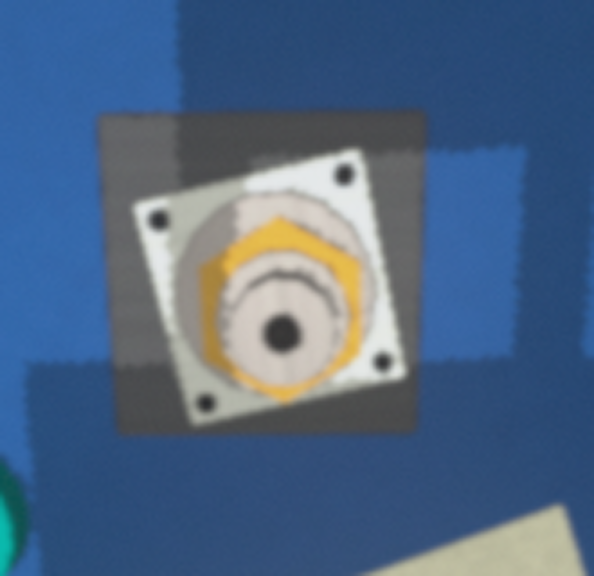

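The close wrist view shows the plug's bore at (258.3,142.5). The hexagon's left and right flats are upright in the image, so they are square to the jaws at the current yaw. The block is turned about 15°.

Run:
```python
from h import *
def P(d):return d["K"]@np.linalg.inv(d["M"])[:3]
ds=[load(x) for x in("w1","w2","top0","scene0")]
def hl(d,p,r=4):
    x,y=np.round(p).astype(int);g=cv2.cvtColor(d["img"],cv2.COLOR_BGR2GRAY)[y-r:y+r+1,x-r:x+r+1].astype(float)
    wt=np.clip(g.min()+50-g,0,None);yy,xx=np.mgrid[y-r:y+r+1,x-r:x+r+1]
    return np.array([(xx*wt).sum()/wt.sum(),(yy*wt).sum()/wt.sum()])
b1=hl(ds[0],(263,132));b2=hl(ds[1],(258.3,142.5))
pts=[b1,b2,np.array([335.3,140.1]),np.array([261.9,240.9])];print(b1,b2)
for i,j in((0,1),(1,2),(1,3),(2,3)):
    X=cv2.triangulatePoints(P(ds[i]),P(ds[j]),pts[i],pts[j]);print(i,j,(X[:3]/X[3]).ravel()*1000)
print(ray(ds[1],b2,.094)*1000, ray(ds[0],b1,.094)*1000)
# block corners (hand read from zoom w2z), z=28; hex corners z=66
c=np.array([[133,204],[359,150],[407,377],[194,424]])/3.6+[180,50]
B=ray(ds[1],c,.028)*1000;e=B[1]-B[0];e2=B[2]-B[3]
print("block",B.round(1).tolist(),B.mean(0),[np.degrees(np.arctan2(v[1],v[0])) for v in(e,e2)],np.linalg.norm(e))
h=np.array([[280,218],[360,262],[360,354],[287,402],[203,358],[200,263]])/3.6+[180,50]
H=ray(ds[1],h,.066)*1000;print("hex",H.round(1).tolist(),H.mean(0))
for a in range(3):
    v=H[a+3]-H[a];print(np.linalg.norm(v),np.degrees(np.arctan2(v[1],v[0])))
go(658,-149.5,93)
```

```text
[262.60915781 132.81030253] [257.93532146 142.27652982]
0 1 [ 656.52223485 -148.13997387   94.51540847]
1 2 [ 655.14190588 -146.89960323  110.01895002]
1 3 [ 656.9136283  -147.95624576   93.55697208]
2 3 [ 658.27934985 -149.39706627   95.58127928]
[[ 656.54640618 -148.20141904   94.        ]] [[ 656.6038205  -148.12328032   94.        ]]
block [[618.5, -172.6, 28.0], [631.1, -114.7, 28.0], [689.6, -126.1, 28.0], [676.8, -184.3, 28.0]] [ 654.0081186  -149.41106046   28.        ] [np.float64(77.71626820688714), np.float64(77.63216021646132)] 59.258294853982335
hex [[637.1, -139.4, 66.0], [653.2, -127.2, 66.0], [672.0, -135.4, 66.0], [675.0, -155.3, 66.0], [657.6, -168.5, 66.0], [638.3, -159.6, 66.0]] [ 655.54338718 -147.57476326   66.        ]
41.11077167779176 -22.809868285727035
41.48905417215983 -83.92063840007705
41.45048296175883 -144.30636865492207
t 2.85 pos [ 708.9 -172.   141. ] yaw 64.95 shift [ 5.58 -0.12  4.79] twist None F [0.6 0.1 0.5] w 86.9
```

send_rows:
  linear:
    - [1.5, 0, 0]
    - [3.8, -0.1, 0]
    - [5.4, -0.1, 0]
    - [5.7, -0.1, 0.3]
    - [5.7, -0.1, 1.5]
    - [5.7, -0.1, 3]
    - [5.7, -0.1, 4.2]
    - [5.7, -0.1, 4.7]
    - [5.7, -0.1, 4.7]
    - [5.7, -0.1, 4.7]
  twist: [0, 0, 0, 0, 0, 0, 0, 0, 0, 0]

```text
t: 3.85
tool_pos: [0.6564, -0.149, 0.0924]
eef_rot: [[-0.906, 0.424, -0.0], [0.424, 0.906, 0.0], [0.0, -0.0, -1.0]]
contact_force: [-0.1, -0.2, -0.1]
width: 0.0871
```

```bash
python3 -c "
from h import *
d=snap('scene','s3')
cv2.imwrite('pics/s3z.png',cv2.resize(d['img'][190:310,180:340],None,fx=4,fy=4,interpolation=cv2.INTER_CUBIC))
go(657,-148.5,93)"
```

```text
t 3.9 pos [ 656.6 -149.1   92.9] yaw 64.92 shift [-0.01  0.07 -0.01] twist None F [ 0.9 -0.4 -0.5] w 86.8
```

View pics/s3z.png

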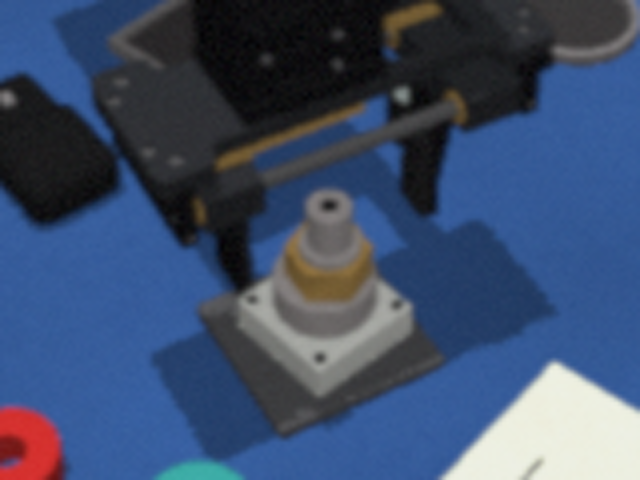

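The scene view shows the open fingertips on either side of the plug, with their midpoint on the plug's axis. I'll grip.

send_rows:
  linear:
    - [0, 0.1, 0]
    - [0, 0.1, 0]
    - [0, 0.1, 0]
    - [0, 0.1, 0]
    - [0, 0.1, 0]
    - [0, 0.1, 0]
    - [0, 0.1, 0]
    - [0, 0.1, 0]
  twist: [0, 0, 0, 0, 0, 0, 0, 0]
  jaw: -1

```text
t: 4.7
tool_pos: [0.6566, -0.1479, 0.0928]
eef_rot: [[-0.906, 0.424, -0.0], [0.424, 0.906, 0.0], [0.0, -0.0, -1.0]]
contact_force: [0.0, 0.9, -0.0]
width: 0.0306
```

send_rows:
  linear:
    - [0, 0, 0]
    - [0, 0, 0]
    - [0, 0, 0]
    - [0, 0, 0]
  twist: [0, 0, 0, 0]

```text
t: 5.1
tool_pos: [0.6566, -0.1479, 0.0928]
eef_rot: [[-0.906, 0.424, -0.0], [0.424, 0.906, -0.0], [0.0, -0.0, -1.0]]
contact_force: [0.2, -1.0, -1.0]
width: 0.0213
```

send_rows:
  linear:
    - [0, 0, -0.3]
    - [0, 0, -1]
    - [0, 0, -2.2]
    - [0, 0, -3.5]
    - [0, 0, -4.5]
    - [0, 0, -5]
    - [0, 0, -5]
  twist: [0, 0, 0, 0, 0, 0, 0]

```text
t: 5.8
tool_pos: [0.6573, -0.1482, 0.1444]
eef_rot: [[-0.906, 0.424, 0.002], [0.424, 0.906, -0.001], [-0.003, 0.0, -1.0]]
contact_force: [-0.7, 0.6, -1.4]
width: 0.021
```

Run:
```python
from h import *
def P(d):return d["K"]@np.linalg.inv(d["M"])[:3]
t,s,w=load("top0"),load("scene0"),load("w1")
def cont(d,near):
    hsv=cv2.cvtColor(d["img"],cv2.COLOR_BGR2HSV);m=(hsv[...,1]<110).astype(np.uint8)*255
    cs,_=cv2.findContours(m,cv2.RETR_EXTERNAL,cv2.CHAIN_APPROX_NONE)
    c=max((c for c in cs if 100<cv2.contourArea(c)<6000 and np.hypot(*(c[:,0].mean(0)-near))<15),key=cv2.contourArea)
    return c
def cen(c):
    m=cv2.moments(c);return np.array([m["m10"]/m["m00"],m["m01"]/m["m00"]])
for n,a,b in(("plug",(404,220),(134,287)),("hex",(144,234),(303,137)),("ring",(216,163),(323,194)),("block",(275,227),(233,200))):
    p,q=cen(cont(t,a)),cen(cont(s,b));X=cv2.triangulatePoints(P(t),P(s),p,q)
    print(n,(X[:3]/X[3]).ravel()*1000,"top@9",ray(t,p,.009)[0]*1000,"scene@9",ray(s,q,.009)[0]*1000)
p=cen(cont(w,(60,46)));print("plug w1@9",ray(w,p,.009)*1000)
X=cv2.triangulatePoints(P(w),P(s),p,cen(cont(s,(134,287))));print((X[:3]/X[3]).ravel()*1000)
go(481.5,-320,95)
```

```text
plug [ 480.52159696 -320.05304028    6.92021988] top@9 [ 480.45727543 -319.39226721    9.        ] scene@9 [ 482.14396396 -320.9751313     9.        ]
hex [463.55034475 300.01190884   5.40503717] top@9 [463.74230094 299.22319668   9.        ] scene@9 [466.25591876 295.12091231   9.        ]
ring [629.95484323 126.01545641   5.75662003] top@9 [629.65114522 125.86247247   9.        ] scene@9 [631.62067735 122.36036068   9.        ]
block [471.88896641 -11.64361467   5.47138084] top@9 [471.85705527 -11.51651225   9.        ] scene@9 [474.63193318 -14.75229027   9.        ]
plug w1@9 [[ 478.81094428 -317.46551876    9.        ]]
[ 478.10831219 -319.09042273    4.80609396]
t 5.8 pos [ 657.3 -148.2  144.4] yaw 64.92 shift [  8.65 -23.01   4.91] twist None F [-0.7  0.6 -1.4] w 21.0
```

send_rows:
  linear:
    - [0.5, -1.3, 0]
    - [1.6, -4.2, 0.4]
    - [3, -8, 1.2]
    - [4.4, -11.8, 2]
    - [5.8, -15.6, 2.9]
    - [7.1, -19, 3.8]
    - [8.1, -21.5, 4.4]
    - [8.6, -22.7, 4.8]
    - [8.7, -23, 4.9]
    - [8.7, -23, 4.9]
  twist: [0, 0, 0, 0, 0, 0, 0, 0, 0, 0]

```text
t: 6.8
tool_pos: [0.4802, -0.3193, 0.0936]
eef_rot: [[-0.905, 0.425, -0.0], [0.425, 0.905, 0.001], [0.0, 0.0, -1.0]]
contact_force: [0.1, -0.7, -0.6]
width: 0.0212
```

```bash
python3 -c "
from h import *
d=snap('wrist','w4');snap('scene','s4')
cv2.imwrite('pics/s4z.png',np.hstack([cv2.resize(d['img'],(400,300)),cv2.resize(load('s4')['img'][200:320,60:220],(400,300),interpolation=cv2.INTER_CUBIC)]))
go(480.5,-319.5,31.5)"
```

```text
t 6.9 pos [ 481.2 -318.7   94. ] yaw 64.98 shift [ 0.03 -0.1   6.25] twist None F [0.  0.2 0.1] w 20.9
```

View pics/s4z.png

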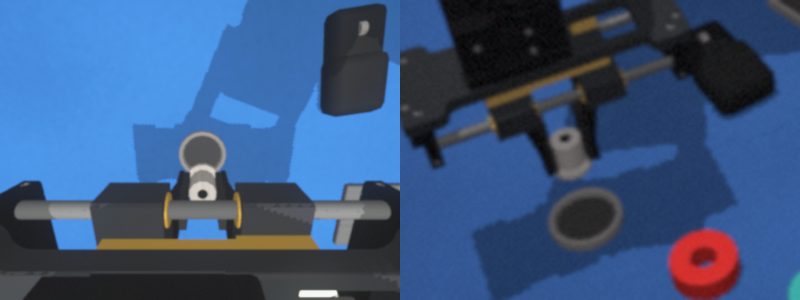

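The plug hangs upright in the jaws above the small round nest. I'll lower it.

send_rows:
  linear:
    - [0, -0.1, 1]
    - [0, -0.1, 3]
    - [0, -0.1, 4.6]
    - [0, -0.1, 5.5]
    - [0, -0.1, 5.8]
    - [0, -0.1, 5.9]
    - [0, -0.1, 6]
    - [0, -0.1, 6.1]
    - [0, -0.1, 6.15]
    - [0, -0.1, 6.15]
  twist: [0, 0, 0, 0, 0, 0, 0, 0, 0, 0]

```text
t: 7.9
tool_pos: [0.48, -0.3204, 0.0326]
eef_rot: [[-0.906, 0.424, 0.0], [0.424, 0.906, -0.0], [-0.001, -0.0, -1.0]]
contact_force: [-0.2, 0.2, -0.9]
width: 0.0214
```

```bash
python3 -c "
from h import *
go(480.5,-319.5,31)"
```

```text
t 7.9 pos [ 480.  -320.4   32.6] yaw 64.91 shift [-0.01  0.11  0.16] twist None F [-0.2  0.2 -0.9] w 21.4
```

send_rows:
  linear:
    - [0, 0, 0.05]
    - [0, 0, 0.1]
    - [0, 0, 0.15]
    - [0, 0, 0.15]
  twist: [0, 0, 0, 0]

```text
t: 8.3
tool_pos: [0.4799, -0.3203, 0.0308]
eef_rot: [[-0.906, 0.424, -0.0], [0.424, 0.906, -0.0], [0.0, -0.0, -1.0]]
contact_force: [0.1, -0.0, -0.5]
width: 0.0214
```

send_rows:
  linear:
    - [0, 0, 0.04]
    - [0, 0, 0.08]
    - [0, 0, 0.08]
  twist: [0, 0, 0]

```text
t: 8.6
tool_pos: [0.4798, -0.3203, 0.0307]
eef_rot: [[-0.906, 0.424, 0.0], [0.424, 0.906, -0.0], [-0.0, -0.0, -1.0]]
contact_force: [-1.0, 1.6, 4.3]
width: 0.0215
```

Contact felt at 4.3 N, so it is seated. I'll release and rise.

send_rows:
  linear:
    - [0, 0, 0]
    - [0, 0, 0]
    - [0, 0, 0]
    - [0, 0, 0]
    - [0, 0, -0.5]
    - [0, 0, -2]
    - [0, 0, -4.5]
    - [0, 0, -7.5]
    - [0, 0, -9.5]
    - [0, 0, -10]
  twist: [0, 0, 0, 0, 0, 0, 0, 0, 0, 0]
  jaw: 0.1

```text
t: 9.6
tool_pos: [0.4812, -0.3215, 0.1336]
eef_rot: [[-0.906, 0.424, 0.005], [0.424, 0.906, -0.005], [-0.006, -0.002, -1.0]]
contact_force: [1.0, -0.9, 0.6]
width: 0.048
```

```bash
python3 -c "
from h import *
snap('scene','s5');d=snap('wrist','w5')
cv2.imwrite('pics/s5z.png',np.hstack([cv2.resize(d['img'],(400,300)),cv2.resize(load('s5')['img'][230:350,60:220],(400,300),interpolation=cv2.INTER_CUBIC)]))
go(708,-172,141,66)"
```

```text
t 9.7 pos [ 480.3 -320.7  131.5] yaw 64.92 shift [-14.32  23.12  -0.93] twist -1.08 F [ 0.9 -0.1  0.1] w 47.9
```

View pics/s5z.png

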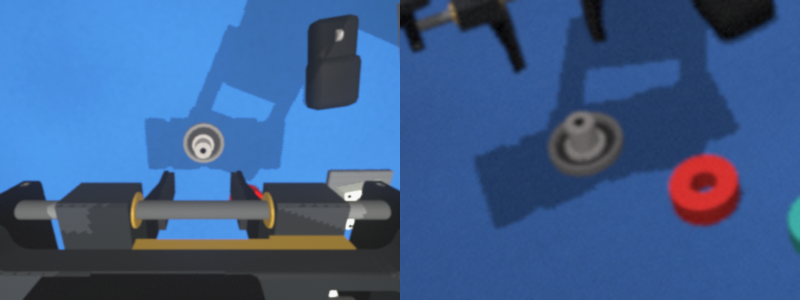

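The plug stands upright in its nest. Back to the stack for the hexagon.

send_rows:
  linear:
    - [-0.8, 1.3, 0]
    - [-2.8, 4.6, 0]
    - [-5.3, 8.6, 0]
    - [-7.8, 12.6, 0]
    - [-10.3, 16.7, 0.1]
    - [-12.4, 20.1, 0.3]
    - [-13.6, 22.2, 0.5]
    - [-14.1, 22.9, 0.6]
    - [-14.2, 23.1, 0.6]
    - [-14.2, 23.1, 0.6]
  twist: [0, 0, 0, 0, 0, 0, -1, -1, -1, -1]
  jaw: 1

```text
t: 10.7
tool_pos: [0.7054, -0.1712, 0.1229]
eef_rot: [[-0.913, 0.408, -0.002], [0.408, 0.913, 0.001], [0.002, -0.0, -1.0]]
contact_force: [-0.2, -0.3, 0.0]
width: 0.0867
```

```bash
python3 -c "
from h import *
d=snap('wrist','w6')
im=d['img'][50:210,180:345]
cv2.imwrite('pics/w6z.png',cv2.resize(im,None,fx=3.6,fy=3.6,interpolation=cv2.INTER_CUBIC))
go(655.5,-147.5,75,66)"
```

```text
t 10.75 pos [ 705.2 -171.9  123.3] yaw 65.85 shift [5.52 0.19 4.85] twist -0.15 F [-0.5 -0.7 -0.6] w 86.7
```

View pics/w6z.png

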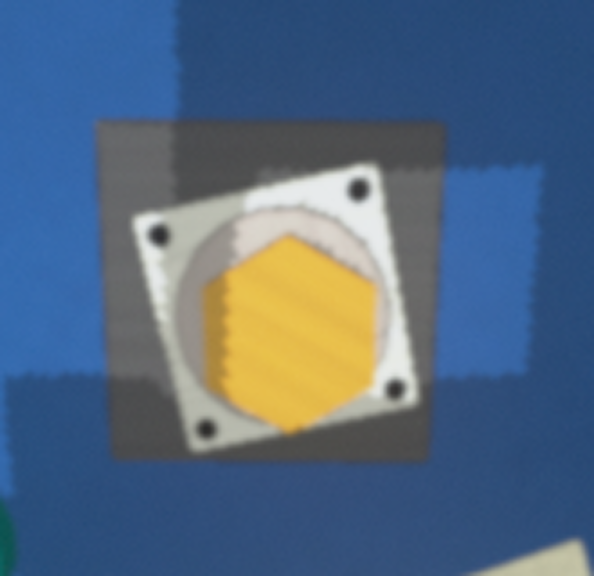

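The whole hexagon is visible, with corners (290,236), (376,282), (374,383), (291,433), (205,388) and (203,284) in the zoom. I'll segment it by colour to check.

Run:
```python
from h import *
d=load("w6");hsv=cv2.cvtColor(d["img"],cv2.COLOR_BGR2HSV)
m=((hsv[...,0]>12)&(hsv[...,0]<32)&(hsv[...,1]>120)).astype(np.uint8);m[220:]=0
n,l,st,c=cv2.connectedComponentsWithStats(m);i=1+st[1:,4].argmax()
cs,_=cv2.findContours((l==i).astype(np.uint8),cv2.RETR_EXTERNAL,cv2.CHAIN_APPROX_NONE)
print(st[i],c[i],ray(d,c[i],.066)*1000)
h=np.array([[290,236],[376,282],[374,383],[291,433],[205,388],[203,284]])/3.6+[180,50]
H=ray(d,h,.066)*1000;print(H.mean(0))
for a in range(3):
    v=H[a+3]-H[a];print(np.linalg.norm(v),np.degrees(np.arctan2(v[1],v[0])))
# height check: same colour blob centroid in top view
X=[]
w=load("w2")
h2=np.array([[280,218],[287,402]])/3.6+[180,50]
P=lambda d:d["K"]@np.linalg.inv(d["M"])[:3]
hc2=np.array([[280,218],[360,262],[360,354],[287,402],[203,358],[200,263]])/3.6+[180,50]
for a,b in zip(h,hc2):
    x=cv2.triangulatePoints(P(d),P(w),a,b);X.append((x[:3]/x[3]).ravel()*1000)
print(np.mean(X,0).round(1))
# block centre
c=np.array([[133,216],[378,163],[417,403],[194,452]])/3.6+[180,50]
B=ray(d,c,.028)*1000;print("block",B.mean(0),[np.degrees(np.arctan2(*(v[1::-1]))) for v in(B[1]-B[0],B[2]-B[3],B[3]-B[0],B[2]-B[1])])
```

```text
[ 237  116   47   55 1932] [260.05124224 142.49171843] [[ 654.67845268 -147.66215461   66.        ]]
[ 655.36763953 -147.59719966   66.        ]
41.078849737326486 -23.66083840876212
42.09629956188535 -82.40035844700242
41.38172282100604 -143.94132649530152
[ 656.1 -147.2   60.6]
block [ 653.85981351 -149.25104828   28.        ] [np.float64(77.53890941477603), np.float64(78.62713501076585), np.float64(-11.495678069402418), np.float64(-12.693320709183755)]
```

send_rows:
  linear:
    - [1.5, 0, 0]
    - [3.8, 0.1, 0]
    - [5.3, 0.15, 0.2]
    - [5.6, 0.15, 1]
    - [5.6, 0.15, 2.4]
    - [5.6, 0.15, 3.7]
    - [5.6, 0.15, 4.5]
    - [5.6, 0.15, 4.85]
    - [5.6, 0.15, 4.85]
  twist: [0, -0.7, -0.7, -0.7, -0.7, -0.7, -0.7, -0.7, -0.7]

```text
t: 11.65
tool_pos: [0.6557, -0.147, 0.0742]
eef_rot: [[-0.918, 0.397, -0.001], [0.397, 0.918, 0.001], [0.002, -0.0, -1.0]]
contact_force: [-0.5, 0.1, 0.5]
width: 0.0873
```

```bash
python3 -c "
from h import *
go(655.2,-147.6,74.5,66.6)"
```

```text
t 11.65 pos [ 655.7 -147.    74.2] yaw 66.61 shift [ 0.03 -0.07 -0.03] twist 0.01 F [-0.5  0.1  0.5] w 87.3
```

Positioned to under 1 mm, so I'll grip.

send_rows:
  linear:
    - [0, 0, 0]
    - [0, 0, 0]
    - [0, 0, 0]
    - [0, 0, 0]
    - [0, 0, 0]
    - [0, 0, 0]
    - [0, 0, 0]
    - [0, 0, 0]
    - [0, 0, 0]
    - [0, 0, 0]
  twist: [0, 0, 0, 0, 0, 0, 0, 0, 0, 0]
  jaw: -1

```text
t: 12.65
tool_pos: [0.6559, -0.1471, 0.0755]
eef_rot: [[-0.918, 0.397, -0.0], [0.397, 0.918, -0.0], [0.0, -0.0, -1.0]]
contact_force: [-0.1, -1.5, 0.7]
width: 0.0356
```

send_rows:
  linear:
    - [0, 0, -0.3]
    - [0, 0, -1]
    - [0, 0, -2.2]
    - [0, 0, -3.5]
    - [0, 0, -4.5]
    - [0, 0, -5]
    - [0, 0, -5]
  twist: [0, 0, 0, 0, 0, 0, 0]

```text
t: 13.35
tool_pos: [0.6566, -0.1473, 0.1271]
eef_rot: [[-0.918, 0.397, 0.002], [0.397, 0.918, -0.001], [-0.003, 0.0, -1.0]]
contact_force: [0.9, 0.1, -2.4]
width: 0.0356
```

```bash
python3 -c "
from h import *
go(464,297.5,124)
d=snap('scene','s7');
cv2.imwrite('pics/s7z.png',cv2.resize(d['img'][190:310,180:340],None,fx=4,fy=4,interpolation=cv2.INTER_CUBIC))"
```

```text
t 13.35 pos [ 656.6 -147.3  127.1] yaw 66.62 shift [35.33 33.18  0.22] twist None F [ 0.9  0.1 -2.4] w 35.6
```

View pics/s7z.png

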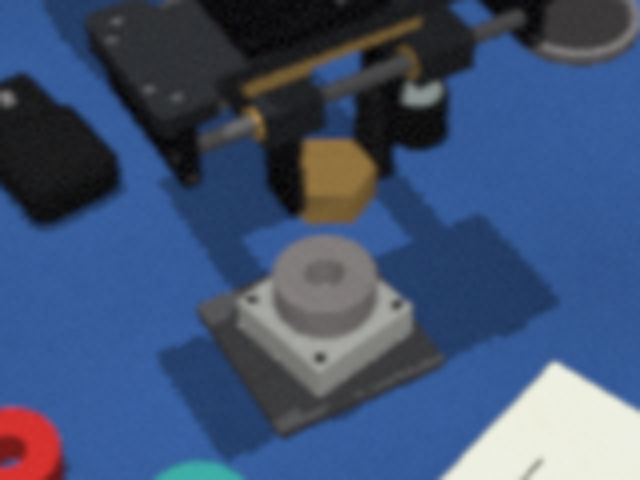

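Hexagon gripped at 35.6 mm, bottom 27.5 mm below the TCP, upright. The ring stayed in place on the block. I'll carry the hexagon towards its nest and stop 4.5 cm short to look.

send_rows:
  linear:
    - [0.8, 0.9, 0]
    - [2.5, 2.7, 0]
    - [5, 5.4, 0]
    - [7.8, 8.4, 0]
    - [10.6, 11.4, 0]
    - [13.4, 14.4, 0]
    - [16.2, 17.4, 0]
    - [19, 20.4, 0]
    - [21.8, 23.4, 0]
    - [24.4, 26.3, 0]
  twist: [0, 0, 0, 0, 0, 0, 0, 0, 0, 0]

```text
t: 14.4
tool_pos: [0.5341, 0.1933, 0.1249]
eef_rot: [[-0.918, 0.397, -0.002], [0.397, 0.918, 0.0], [0.002, -0.001, -1.0]]
contact_force: [1.0, 0.2, -1.7]
width: 0.0357
```

send_rows:
  linear:
    - [2.4, 2.6, 0]
    - [4.4, 4.7, 0]
    - [5.8, 6.2, 0]
    - [6.4, 6.9, 0.2]
    - [6.4, 6.9, 0.4]
    - [6.4, 6.9, 0.4]
  twist: [0, 0, 0, 0, 0, 0]

```text
t: 15.0
tool_pos: [0.5046, 0.2793, 0.1208]
eef_rot: [[-0.918, 0.397, -0.001], [0.397, 0.918, -0.001], [0.001, -0.001, -1.0]]
contact_force: [0.8, -0.3, -3.2]
width: 0.0356
```

```bash
python3 -c "
from h import *
go(464,297.5,100)
d=snap('wrist','w8')
cv2.imwrite('pics/w8z.png',cv2.resize(d['img'][40:280,100:420],None,fx=2.4,fy=2.4,interpolation=cv2.INTER_CUBIC))"
```

```text
t 15.0 pos [504.6 279.3 120.8] yaw 66.63 shift [4.45 0.06 2.09] twist None F [ 0.8 -0.3 -3.2] w 35.6
```

View pics/w8z.png

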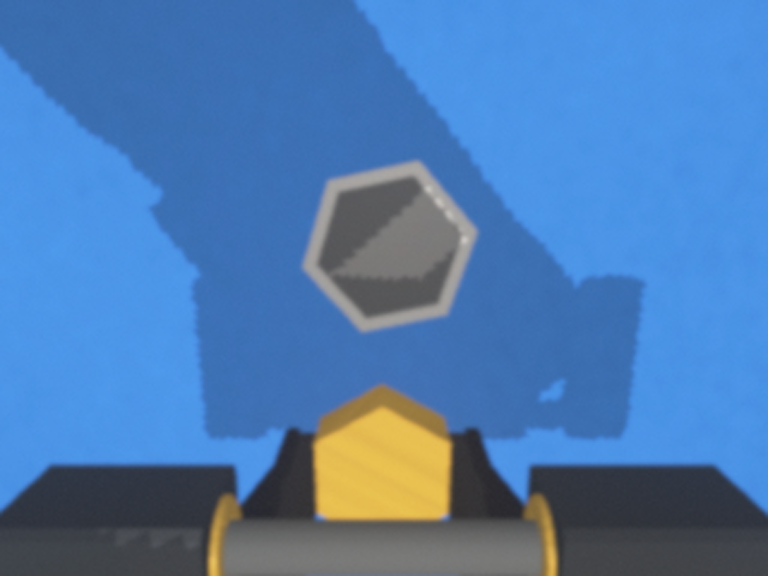

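The hexagonal nest is fully visible, centred near (390,247) in the zoom and turned about 20° relative to the held hexagon.

```bash
python3 -c "
from h import *
d=load('w8')
h=np.array([[330,180],[420,161],[477,233],[446,315],[364,331],[303,265]])/2.4+[100,40]
H=ray(d,h,.009)*1000;print(H.mean(0))
for a in range(3):
    v=H[a+3]-H[a];print(np.linalg.norm(v),np.degrees(np.arctan2(v[1],v[0])))
v=H.mean(0);go(v[0],v[1],60)
t=load('top0');p=np.array([[144,234]])
P=lambda d:d['K']@np.linalg.inv(d['M'])[:3]
X=cv2.triangulatePoints(P(d),P(t),h.mean(0),np.array([143.6,234.]));print((X[:3]/X[3]).ravel()*1000)
"
```

```text
[462.38417555 301.16370919   9.        ]
71.2016045649837 17.614127644521897
71.20345088939874 -41.426512842827506
70.84331077552058 -102.94890513988051
t 15.05 pos [505. 279. 121.] yaw 66.57 shift [4.79 0.34 6.11] twist None F [ 0.7 -0.1 -1.1] w 35.6
[463.19315109 301.27343124   0.54338961]
```

send_rows:
  linear:
    - [1, 0.1, 0]
    - [2.6, 0.2, 0.2]
    - [4, 0.3, 1]
    - [4.7, 0.3, 2.4]
    - [4.75, 0.3, 4]
    - [4.75, 0.3, 5.6]
    - [4.75, 0.3, 6.9]
    - [4.75, 0.3, 7.8]
    - [4.75, 0.3, 8.2]
    - [4.75, 0.3, 8.4]
  twist: [3, 7, 11, 15, 18, 18.8, 18.8, 18.8, 18.8, 18.8]

```text
t: 16.05
tool_pos: [0.4628, 0.3013, 0.0372]
eef_rot: [[-0.741, 0.672, -0.0], [0.672, 0.741, -0.0], [0.0, -0.0, -1.0]]
contact_force: [0.2, -0.1, -1.5]
width: 0.0357
```

```bash
python3 -c "
from h import *
go(462.6,300.5,31.5)
d=snap('scene','s9');
cv2.imwrite('pics/s9z.png',cv2.resize(d['img'][70:190,220:380],None,fx=4,fy=4,interpolation=cv2.INTER_CUBIC))"
```

```text
t 16.05 pos [462.8 301.3  37.2] yaw 47.79 shift [-0.04 -0.07  0.57] twist None F [ 0.2 -0.1 -1.5] w 35.7
```

View pics/s9z.png

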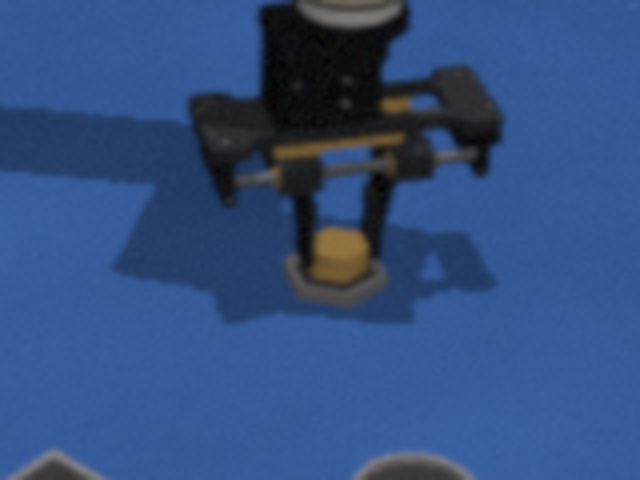

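The hexagon is over the nest and aligned with it. I'll lower it slowly.

send_rows:
  linear:
    - [0, 0, 0.1]
    - [0, 0, 0.22]
    - [0, 0, 0.34]
    - [0, 0, 0.44]
    - [0, 0, 0.5]
    - [0, 0, 0.55]
    - [0, 0, 0.55]
  twist: [0, 0, 0, 0, 0, 0, 0]

```text
t: 16.8
tool_pos: [0.4625, 0.3016, 0.0319]
eef_rot: [[-0.741, 0.671, -0.0], [0.671, 0.741, -0.0], [0.0, -0.0, -1.0]]
contact_force: [0.4, -0.2, -1.9]
width: 0.0355
```

send_rows:
  linear:
    - [0, 0, 0.04]
    - [0, 0, 0.08]
    - [0, 0, 0.08]
  twist: [0, 0, 0]

```text
t: 17.1
tool_pos: [0.4626, 0.3016, 0.0315]
eef_rot: [[-0.741, 0.672, 0.0], [0.672, 0.741, 0.0], [-0.0, 0.0, -1.0]]
contact_force: [-0.7, -0.1, 1.8]
width: 0.0354
```

Contact felt, so I'll release.

send_rows:
  linear:
    - [0, 0, 0]
    - [0, 0, 0]
    - [0, 0, 0]
    - [0, 0, 0]
    - [0, 0, -0.5]
    - [0, 0, -2]
    - [0, 0, -4.5]
    - [0, 0, -7.5]
    - [0, 0, -9.5]
    - [0, 0, -10]
  twist: [0, 0, 0, 0, 0, 0, 0, 0, 0, 0]
  jaw: 0.5

```text
t: 18.1
tool_pos: [0.464, 0.3022, 0.1338]
eef_rot: [[-0.741, 0.671, 0.005], [0.671, 0.741, 0.002], [-0.002, 0.005, -1.0]]
contact_force: [0.2, 0.2, 0.1]
width: 0.0654
```

```bash
python3 -c "
from h import *
d=snap('wrist','w10');s=snap('scene','s10')
cv2.imwrite('pics/s10z.png',np.hstack([cv2.resize(d['img'][40:280,100:420],(400,300)),cv2.resize(s['img'][100:190,240:360],(400,300),interpolation=cv2.INTER_CUBIC)]))
go(704,-172,125,66)
go(704,-172,110,78)"
```

```text
t 18.2 pos [462.9 301.7 132. ] yaw 47.82 shift [-49.68 -18.92   0.71] twist -18.18 F [-0.2 -0.4 -0.3] w 65.5
t 18.2 pos [462.9 301.7 132. ] yaw 47.82 shift [-49.68 -18.92   2.21] twist -30.18 F [-0.2 -0.4 -0.3] w 65.5
```

View pics/s10z.png

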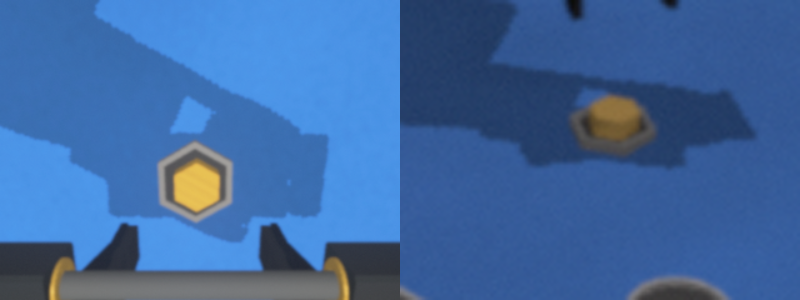

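The hexagon is flat in its nest. Back to the stack for the ring.

```bash
python3 -c "
from h import *
go(709,-161,110,77.8)"
```

```text
t 18.2 pos [462.9 301.7 132. ] yaw 47.82 shift [-49.31 -17.77   2.21] twist -29.98 F [-0.2 -0.4 -0.3] w 65.5
```

send_rows:
  linear:
    - [-1.5, -0.5, 0]
    - [-5, -1.8, 0]
    - [-9.4, -3.4, 0]
    - [-13.8, -5, 0]
    - [-18.2, -6.6, 0]
    - [-22.6, -8.2, 0]
    - [-27, -9.8, 0]
    - [-31.4, -11.3, 0]
    - [-35.8, -12.9, 0]
    - [-40, -14.4, 0]
  twist: [-2, -5, -8, -11, -14, -17, -20, -23, -26, -28]
  jaw: 1

```text
t: 19.2
tool_pos: [0.6619, -0.0756, 0.129]
eef_rot: [[-0.97, 0.244, -0.003], [0.244, 0.97, 0.001], [0.003, 0.0, -1.0]]
contact_force: [0.5, 0.6, -0.2]
width: 0.0869
```

```bash
python3 -c "
from h import *
go(709,-161,110,77.8)"
```

```text
t 19.2 pos [661.9 -75.6 129. ] yaw 75.88 shift [-6.66 -7.13  1.88] twist -1.92 F [ 0.5  0.6 -0.2] w 86.9
```

send_rows:
  linear:
    - [-2.6, -2.8, 0.4]
    - [-4.8, -5.1, 1]
    - [-6.1, -6.5, 1.6]
    - [-6.6, -7.1, 1.8]
    - [-6.6, -7.1, 1.9]
    - [-6.6, -7.1, 1.9]
  twist: [-1, -2, -2, -2, -2, -2]

```text
t: 19.8
tool_pos: [0.7077, -0.1575, 0.1111]
eef_rot: [[-0.978, 0.211, -0.003], [0.211, 0.978, 0.002], [0.003, 0.001, -1.0]]
contact_force: [-0.8, -1.0, 0.2]
width: 0.0871
```

```bash
python3 -c "
from h import *
d=snap('wrist','w11')
im=d['img'][50:210,180:345]
cv2.imwrite('pics/w11z.png',cv2.resize(im,None,fx=3.6,fy=3.6,interpolation=cv2.INTER_CUBIC))
go(655,-148,55,77.8)"
```

```text
t 19.85 pos [ 707.9 -157.2  111.6] yaw 77.88 shift [ 5.35 -0.22  5.67] twist 0.08 F [ 0.6 -0.3 -0.6] w 86.9
```

View pics/w11z.png

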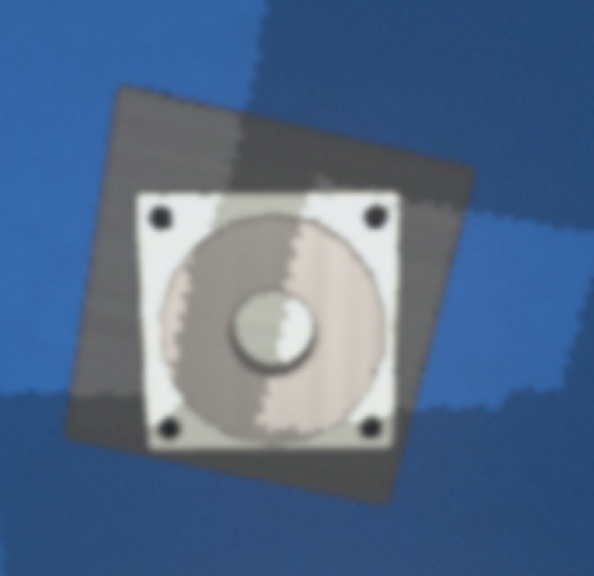

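The ring's top circle is centred near (274,330) in the zoom. The block's corners are at (136,194), (399,193), (393,448) and (150,452), so it is square to the jaws.

Run:
```python
from h import *
d=load("w11")
p=np.array([274.3,329.5])/3.6+[180,50]
print(ray(d,p,.048)*1000)
q=np.array([[162,330],[387,330],[275,213],[275,444]])/3.6+[180,50];print(ray(d,q,.048)*1000)
c=np.array([[136,194],[399,193],[393,448],[150,452]])/3.6+[180,50]
B=ray(d,c,.028)*1000;print("block",B.mean(0),[np.degrees(np.arctan2(*(v[1::-1]))) for v in(B[1]-B[0],B[2]-B[3],B[3]-B[0],B[2]-B[1])])
# ring height: bore in two views (scene s7 bore)
P=lambda d:d["K"]@np.linalg.inv(d["M"])[:3]
s=load("s7");b=np.array([325,271])/4+[180,190]
X=cv2.triangulatePoints(P(d),P(s),p,b);print("bore 3d",(X[:3]/X[3]).ravel()*1000)
v=ray(d,p,.048)[0]*1000;go(v[0],v[1],55,77.8)
```

```text
[[ 652.5887941  -147.72907597   48.        ]]
[[ 647.60303288 -171.44818413   48.        ]
 [ 657.80253386 -123.9680324    48.        ]
 [ 629.09183752 -142.45953492   48.        ]
 [ 677.43761645 -152.98369834   48.        ]]
block [ 654.07900398 -149.39637663   28.        ] [np.float64(78.0879835523996), np.float64(78.84318963891181), np.float64(-11.47129588180455), np.float64(-11.50690442620499)]
bore 3d [ 653.62918    -147.11974575   45.67072753]
t 19.85 pos [ 707.9 -157.2  111.6] yaw 77.88 shift [ 5.59 -0.24  5.67] twist 0.08 F [ 0.6 -0.3 -0.6] w 86.9
```

send_rows:
  linear:
    - [1.5, 0, 0]
    - [3.8, -0.1, 0]
    - [5.3, -0.2, 0.3]
    - [5.5, -0.2, 1.4]
    - [5.5, -0.2, 2.9]
    - [5.5, -0.2, 4.2]
    - [5.5, -0.2, 5.2]
    - [5.5, -0.2, 5.6]
    - [5.5, -0.2, 5.65]
    - [5.5, -0.2, 5.65]
  twist: [0, 0, 0, 0, 0, 0, 0, 0, 0, 0]

```text
t: 20.85
tool_pos: [0.655, -0.1493, 0.0555]
eef_rot: [[-0.977, 0.211, 0.0], [0.211, 0.977, -0.0], [-0.0, -0.0, -1.0]]
contact_force: [-0.6, -0.5, -0.6]
width: 0.0871
```

```bash
python3 -c "
from h import *
go(653,-147.6,55,77.8)"
```

```text
t 20.85 pos [ 655.  -149.3   55.5] yaw 77.81 shift [0.23 0.12 0.05] twist 0.01 F [-0.6 -0.5 -0.6] w 87.1
```

send_rows:
  linear:
    - [0.2, 0.1, 0]
    - [0.2, 0.1, 0]
    - [0.2, 0.1, 0]
    - [0.2, 0.1, 0]
    - [0.2, 0.1, 0]
    - [0.2, 0.1, 0]
    - [0.2, 0.1, 0]
    - [0.2, 0.1, 0]
  twist: [0, 0, 0, 0, 0, 0, 0, 0]
  jaw: -1

```text
t: 21.65
tool_pos: [0.653, -0.1478, 0.0559]
eef_rot: [[-0.977, 0.211, 0.0], [0.211, 0.977, -0.0], [-0.0, -0.0, -1.0]]
contact_force: [-0.5, -0.1, 1.0]
width: 0.0492
```

send_rows:
  linear:
    - [0, 0, -0.3]
    - [0, 0, -1]
    - [0, 0, -2.2]
    - [0, 0, -3.5]
    - [0, 0, -4.5]
    - [0, 0, -5]
    - [0, 0, -5]
  twist: [0, 0, 0, 0, 0, 0, 0]

```text
t: 22.35
tool_pos: [0.6537, -0.148, 0.1073]
eef_rot: [[-0.977, 0.211, 0.002], [0.211, 0.977, -0.001], [-0.003, -0.0, -1.0]]
contact_force: [0.9, -0.1, -3.5]
width: 0.0494
```

```bash
python3 -c "
from h import *
go(630,125,105)
d=snap('scene','s12');
cv2.imwrite('pics/s12z.png',cv2.resize(d['img'][190:310,180:340],None,fx=4,fy=4,interpolation=cv2.INTER_CUBIC))"
```

```text
t 22.35 pos [ 653.7 -148.   107.3] yaw 77.82 shift [ 8.07 26.18  0.19] twist None F [ 0.9 -0.1 -3.5] w 49.4
```

View pics/s12z.png

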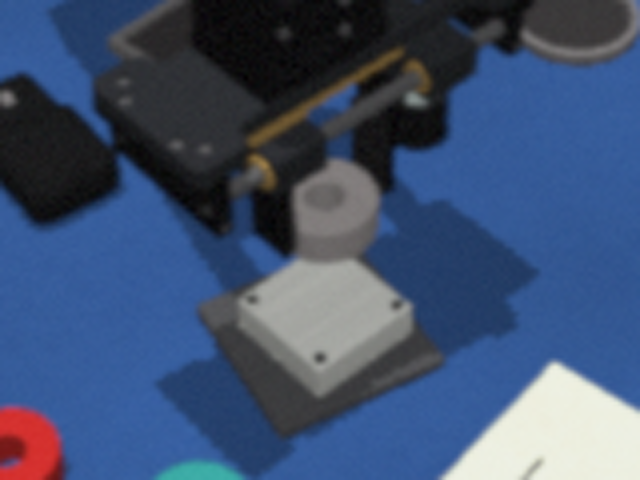

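Ring gripped at 49.3 mm and upright. The block stayed in place. I'll carry the ring towards the large round nest and stop 6.5 cm short to look.

send_rows:
  linear:
    - [0.1, 1.2, 0]
    - [0.3, 4, 0]
    - [0.5, 8, 0]
    - [0.7, 12, 0]
    - [0.9, 16, 0]
    - [1.2, 20, 0]
    - [1.4, 23.4, 0]
    - [1.5, 25.5, 0]
    - [1.5, 26.2, 0]
    - [1.5, 26.2, 0]
  twist: [0, 0, 0, 0, 0, 0, 0, 0, 0, 0]

```text
t: 23.4
tool_pos: [0.6929, 0.113, 0.1049]
eef_rot: [[-0.978, 0.209, -0.001], [0.209, 0.978, -0.0], [0.001, -0.0, -1.0]]
contact_force: [-0.1, -0.6, -2.9]
width: 0.0495
```

```bash
python3 -c "
from h import *
go(630,125,37)
d=snap('wrist','w13')
cv2.imwrite('pics/w13z.png',cv2.resize(d['img'][40:280,100:420],None,fx=2.4,fy=2.4,interpolation=cv2.INTER_CUBIC))"
```

```text
t 23.4 pos [692.9 113.  104.9] yaw 77.95 shift [ 6.39 -0.14  6.8 ] twist None F [-0.1 -0.6 -2.9] w 49.5
```

View pics/w13z.png

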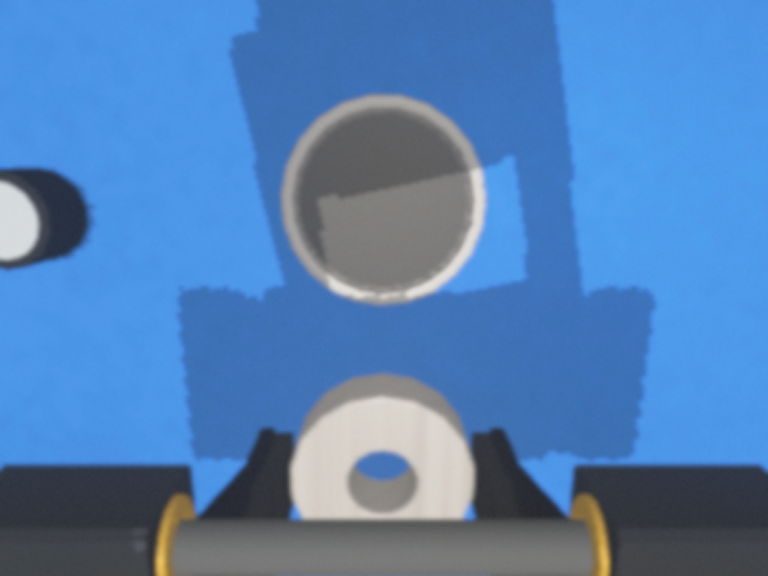

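The large round nest spans (281–486, 93–305) in the zoom, centred at (383.5,199).

```bash
python3 -c "
from h import *
d=load('w13')
q=np.array([[281,199],[486,199],[383.5,93],[383.5,305]])/2.4+[100,40]
H=ray(d,q,.009)*1000;print(H.round(1),(H[0]+H[1])/2,(H[2]+H[3])/2)
P=lambda d:d['K']@np.linalg.inv(d['M'])[:3]
X=cv2.triangulatePoints(P(d),P(load('scene0')),q[:2].mean(0),np.array([323.,193.8]));print((X[:3]/X[3]).ravel()*1000)
v=H.mean(0);go(v[0],v[1],37)"
```

```text
[[618.7  91.1   9. ]
 [634.4 164.7   9. ]
 [591.2 135.4   9. ]
 [665.4 119.7   9. ]] [626.54761861 127.88613548   9.        ] [628.32687647 127.5138893    9.        ]
[627.52201776 128.25492345   3.65048762]
t 23.45 pos [692.9 111.6 105. ] yaw 77.87 shift [6.73 0.2  6.81] twist None F [-0.2  0.6 -2.2] w 49.7
```

send_rows:
  linear:
    - [1.3, 0.1, 0]
    - [3.4, 0.1, 0]
    - [5.4, 0.15, 0.3]
    - [6.5, 0.15, 1.2]
    - [6.7, 0.15, 2.6]
    - [6.7, 0.15, 4]
    - [6.7, 0.15, 5.3]
    - [6.7, 0.15, 6.3]
    - [6.7, 0.15, 6.8]
    - [6.7, 0.15, 6.8]
  twist: [0, 0, 0, 0, 0, 0, 0, 0, 0, 0]

```text
t: 24.45
tool_pos: [0.628, 0.127, 0.0364]
eef_rot: [[-0.977, 0.211, -0.002], [0.211, 0.977, -0.0], [0.002, -0.0, -1.0]]
contact_force: [0.6, 0.7, -3.3]
width: 0.0498
```

```bash
python3 -c "
from h import *
go(628.3,127.2,32)
d=snap('scene','s14');
cv2.imwrite('pics/s14z.png',cv2.resize(d['img'][130:235,260:400],None,fx=4,fy=4,interpolation=cv2.INTER_CUBIC))"
```

```text
t 24.45 pos [628.  127.   36.4] yaw 77.81 shift [-0.02  0.03  0.44] twist None F [ 0.6  0.7 -3.3] w 49.8
```

View pics/s14z.png

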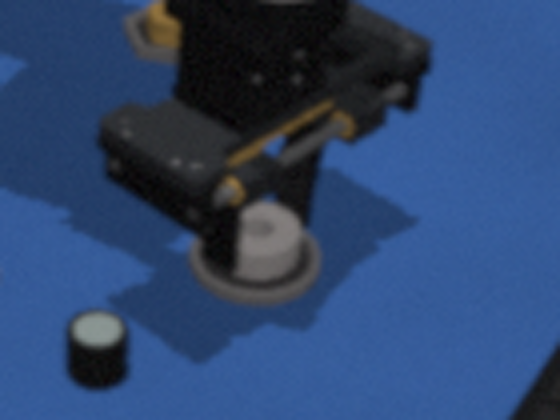

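The ring is centred over its nest. I'll lower it slowly.

send_rows:
  linear:
    - [0, 0, 0.1]
    - [0, 0, 0.2]
    - [0, 0, 0.3]
    - [0, 0, 0.37]
    - [0, 0, 0.42]
    - [0, 0, 0.42]
  twist: [0, 0, 0, 0, 0, 0]

```text
t: 25.1
tool_pos: [0.6283, 0.1272, 0.0335]
eef_rot: [[-0.977, 0.211, -0.0], [0.211, 0.977, -0.0], [0.0, -0.0, -1.0]]
contact_force: [0.3, 0.5, -3.2]
width: 0.0495
```

send_rows:
  linear:
    - [0, 0, 0.05]
    - [0, 0, 0.1]
    - [0, 0, 0.15]
    - [0, 0, 0.18]
    - [0, 0, 0.18]
  twist: [0, 0, 0, 0, 0]

```text
t: 25.6
tool_pos: [0.6284, 0.1272, 0.0319]
eef_rot: [[-0.977, 0.211, 0.0], [0.211, 0.977, -0.0], [-0.0, -0.0, -1.0]]
contact_force: [-0.5, -0.2, -1.0]
width: 0.0496
```

send_rows:
  linear:
    - [0, 0, 0.03]
    - [0, 0, 0.06]
    - [0, 0, 0.06]
  twist: [0, 0, 0]

```text
t: 25.9
tool_pos: [0.6284, 0.1272, 0.0318]
eef_rot: [[-0.977, 0.211, 0.0], [0.211, 0.977, -0.0], [-0.0, -0.0, -1.0]]
contact_force: [-2.2, 0.7, 4.3]
width: 0.0494
```

Seated at +4 N, so I'll release.

send_rows:
  linear:
    - [0, 0, 0]
    - [0, 0, 0]
    - [0, 0, 0]
    - [0, 0, 0]
    - [0, 0, -0.5]
    - [0, 0, -2]
    - [0, 0, -4.5]
    - [0, 0, -7]
    - [0, 0, -8]
    - [0, 0, -8]
  twist: [0, 0, 0, 0, 0, 0, 0, 0, 0, 0]
  jaw: 0.9

```text
t: 26.9
tool_pos: [0.6299, 0.1272, 0.1137]
eef_rot: [[-0.977, 0.211, 0.005], [0.211, 0.977, 0.0], [-0.005, 0.001, -1.0]]
contact_force: [-0.4, 0.6, -0.7]
width: 0.0827
```

```bash
python3 -c "
from h import *
d=snap('wrist','w15');s=snap('scene','s15')
cv2.imwrite('pics/s15z.png',np.hstack([cv2.resize(d['img'][40:280,100:420],(400,300)),cv2.resize(s['img'][150:240,260:380],(400,300),interpolation=cv2.INTER_CUBIC)]))
go(714,-162,100,78.2)"
```

```text
t 27.0 pos [628.  127.2 111. ] yaw 77.82 shift [-14.51 -26.45   1.1 ] twist -0.38 F [-0.3 -0.2 -0. ] w 82.5
```

View pics/s15z.png

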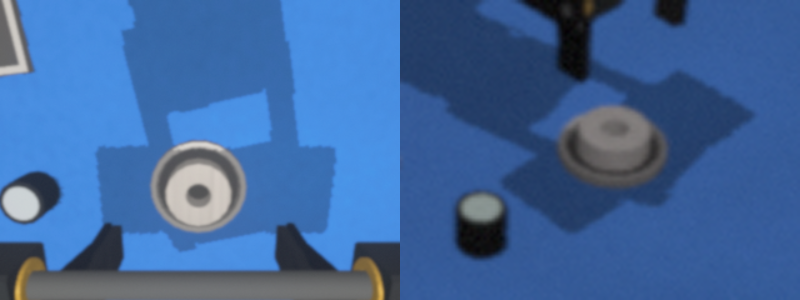

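The ring is flat in its nest and the loupe is untouched. The block is next.

send_rows:
  linear:
    - [-0.7, -1.2, 0]
    - [-2.3, -4.2, 0]
    - [-4.6, -8.4, 0]
    - [-6.9, -12.6, 0]
    - [-9.2, -16.8, 0.3]
    - [-11.5, -21, 0.6]
    - [-13.4, -24.4, 0.9]
    - [-14.3, -26, 1]
    - [-14.5, -26.4, 1]
    - [-14.5, -26.4, 1]
  twist: [0, 0, 0, 0, 0, 0, 0, 0, -0.4, -0.4]
  jaw: 1

```text
t: 28.0
tool_pos: [0.7135, -0.1611, 0.1001]
eef_rot: [[-0.979, 0.205, -0.002], [0.205, 0.979, 0.001], [0.002, 0.001, -1.0]]
contact_force: [-0.3, -0.0, 0.2]
width: 0.0871
```

send_rows:
  linear:
    - [0, 0, 0]
    - [0, 0, 0]
  twist: [0, 0]

```text
t: 28.2
tool_pos: [0.714, -0.1591, 0.1012]
eef_rot: [[-0.979, 0.202, -0.001], [0.202, 0.979, 0.001], [0.001, 0.001, -1.0]]
contact_force: [1.1, 0.5, 0.5]
width: 0.087
```

Run:
```python
from h import *
d=snap('wrist','w16')
cv2.imwrite('pics/w16z.png',cv2.resize(d['img'][50:210,180:345],None,fx=3.6,fy=3.6,interpolation=cv2.INTER_CUBIC))
hsv=cv2.cvtColor(d["img"],cv2.COLOR_BGR2HSV)
m=((hsv[...,1]<70)&(hsv[...,2]>125)).astype(np.uint8);m[:60]=0;m[210:]=0;m[:,:190]=0;m[:,335:]=0
n,l,st,c=cv2.connectedComponentsWithStats(m);i=1+st[1:,4].argmax()
cs,_=cv2.findContours((l==i).astype(np.uint8),cv2.RETR_EXTERNAL,cv2.CHAIN_APPROX_NONE)
C=max(cs,key=len)[:,0];print(st[i])
P=(ray(d,C,.028)[:,:2]*1000).astype(np.float32);r=cv2.minAreaRect(P);print(r)
go(r[0][0],r[0][1],35.5,r[2])
```

```text
[ 216   93   79   77 5695]
((653.0555419921875, -149.62908935546875), (61.63705062866211, 60.2126579284668), 78.0639877319336)
t 28.25 pos [ 714.1 -159.3  101.3] yaw 78.35 shift [ 6.17 -0.29  6.58] twist 0.29 F [-0.9  0.5  0.8] w 87.1
```

View pics/w16z.png

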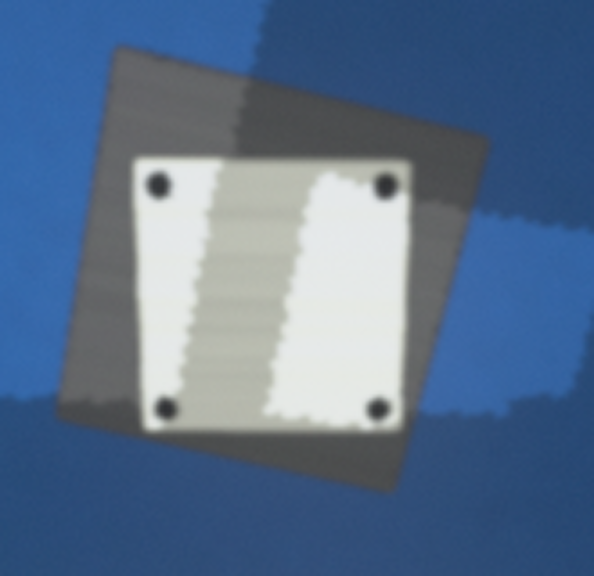

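The bare block spans (135–412, 158–432) in the zoom and is square to the jaws. Its size at z=28 mm measures 61.6×60.2 mm.

send_rows:
  linear:
    - [1.5, 0, 0]
    - [3.8, -0.1, 0]
    - [5.6, -0.25, 0.3]
    - [6.1, -0.25, 1.6]
    - [6.1, -0.25, 3.2]
    - [6.1, -0.25, 4.7]
    - [6.1, -0.25, 5.9]
    - [6.1, -0.25, 6.4]
    - [6.1, -0.25, 6.5]
    - [6.1, -0.25, 6.5]
  twist: [0, 0.2, 0.2, 0.2, 0.2, 0.2, 0.2, 0.2, 0.2, 0.2]

```text
t: 29.25
tool_pos: [0.6545, -0.1516, 0.0359]
eef_rot: [[-0.978, 0.208, 0.0], [0.208, 0.978, -0.0], [-0.0, -0.0, -1.0]]
contact_force: [-0.6, 0.8, -0.6]
width: 0.0872
```

```bash
python3 -c "
from h import *
go(653.5,-149.5,35.5,78.1)"
```

```text
t 29.25 pos [ 654.5 -151.6   35.9] yaw 78.02 shift [0.14 0.18 0.04] twist -0.08 F [-0.6  0.8 -0.6] w 87.2
```

send_rows:
  linear:
    - [0.1, 0.2, 0]
    - [0.1, 0.2, 0]
    - [0.1, 0.2, 0]
    - [0.1, 0.2, 0]
    - [0.1, 0.2, 0]
    - [0.1, 0.2, 0]
    - [0.1, 0.2, 0]
  twist: [0, 0, 0, 0, 0, 0, 0]
  jaw: -1

```text
t: 29.95
tool_pos: [0.6537, -0.1494, 0.0365]
eef_rot: [[-0.978, 0.208, 0.0], [0.208, 0.978, -0.0], [-0.0, -0.0, -1.0]]
contact_force: [-0.1, 1.5, 2.9]
width: 0.0597
```

send_rows:
  linear:
    - [0, 0, -0.3]
    - [0, 0, -1]
    - [0, 0, -2.2]
    - [0, 0, -3.5]
    - [0, 0, -5]
    - [0, 0, -6]
    - [0, 0, -6.5]
    - [0, 0, -6.5]
  twist: [0, 0, 0, 0, 0, 0, 0, 0]

```text
t: 30.75
tool_pos: [0.6542, -0.1496, 0.1025]
eef_rot: [[-0.978, 0.208, 0.002], [0.208, 0.978, -0.001], [-0.002, -0.0, -1.0]]
contact_force: [0.2, 0.2, -2.4]
width: 0.0593
```

```bash
python3 -c "
from h import *
go(471.5,-11.5,100,84)
d=snap('scene','s17');
cv2.imwrite('pics/s17z.png',cv2.resize(d['img'][190:310,180:340],None,fx=4,fy=4,interpolation=cv2.INTER_CUBIC))"
```

```text
t 30.75 pos [ 654.2 -149.6  102.5] yaw 78.02 shift [20.74  9.71  0.2 ] twist -5.98 F [ 0.2  0.2 -2.4] w 59.3
```

View pics/s17z.png

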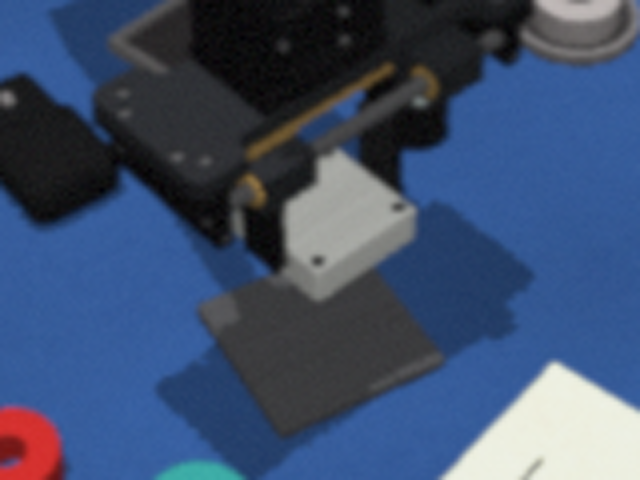

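Block gripped at 59.3 mm, level. I'll carry it towards the square nest and stop 7.5 cm short.

send_rows:
  linear:
    - [0.8, 0.6, 0]
    - [2.8, 2, 0]
    - [5.4, 4, 0]
    - [8, 5.9, 0]
    - [10.6, 7.8, 0]
    - [12.4, 9.1, 0]
    - [13.1, 9.6, 0]
    - [13.2, 9.7, 0]
    - [13.2, 9.7, 0]
    - [13.2, 9.7, 0]
  twist: [0, -1, -2, -3, -4, -5, -6, -6, -6, -6]

```text
t: 31.8
tool_pos: [0.5461, -0.028, 0.1012]
eef_rot: [[-0.994, 0.105, 0.002], [0.105, 0.994, -0.001], [-0.002, -0.0, -1.0]]
contact_force: [-0.1, 0.2, -2.5]
width: 0.0596
```

```bash
python3 -c "
from h import *
d=snap('wrist','w18')
go(471.5,-11.5,37,84)
cv2.imwrite('pics/w18z.png',cv2.resize(d['img'][0:280,80:440],None,fx=2.1,fy=2.1,interpolation=cv2.INTER_CUBIC))"
```

```text
t 31.85 pos [545.9 -28.1 101.2] yaw 83.96 shift [7.59 0.87 6.4 ] twist -0.04 F [-0.  -0.5 -2.3] w 60.0
```

View pics/w18z.png

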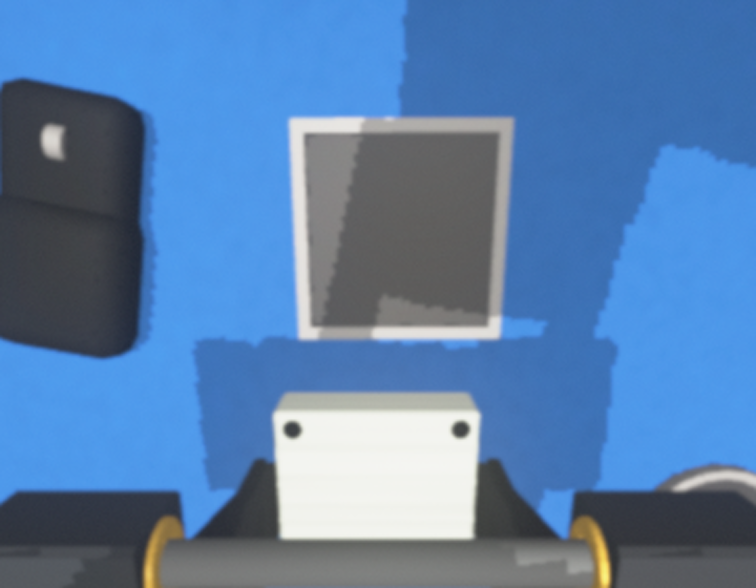

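The square nest's outer corners are at (289,118), (514,118), (500,339) and (300,340) in the zoom, parallel to the held block.

```bash
python3 -c "
from h import *
d=load('w18')
q=np.array([[289,118],[514,118],[500,339],[300,340]])/2.1+[80,0]
B=ray(d,q,.009)*1000;print(B.round(1),B.mean(0),[np.degrees(np.arctan2(*(v[1::-1]))) for v in(B[1]-B[0],B[2]-B[3],B[3]-B[0],B[2]-B[1])])
P=lambda d:d['K']@np.linalg.inv(d['M'])[:3]
x=cv2.triangulatePoints(P(d),P(load('top0')),q.mean(0),np.array([275.3,226.9]));print((x[:3]/x[3]).ravel()*1000)
v=B.mean(0);go(v[0],v[1],38)"
```

```text
[[422.9 -48.7   9. ]
 [432.   37.4   9. ]
 [517.8  28.8   9. ]
 [509.3 -57.1   9. ]] [470.50572134  -9.90947342   9.        ] [np.float64(84.00201295642087), np.float64(84.30956887302267), np.float64(-5.525990522701396), np.float64(-5.742135991990701)]
[469.76441888 -11.57243297  57.03401164]
t 31.85 pos [545.9 -28.1 101.2] yaw 83.96 shift [7.7  1.01 6.3 ] twist None F [-0.  -0.5 -2.3] w 60.0
```

send_rows:
  linear:
    - [1.3, 0.2, 0]
    - [3.5, 0.5, 0]
    - [5.8, 0.8, 0.1]
    - [7.3, 0.9, 0.8]
    - [7.65, 0.95, 2]
    - [7.65, 0.95, 3.4]
    - [7.65, 0.95, 4.8]
    - [7.65, 0.95, 5.8]
    - [7.65, 0.95, 6.2]
    - [7.65, 0.95, 6.2]
  twist: [0, 0, 0, 0, 0, 0, 0, 0, 0, 0]

```text
t: 32.85
tool_pos: [0.4697, -0.0099, 0.0386]
eef_rot: [[-0.994, 0.105, -0.001], [0.105, 0.994, 0.0], [0.001, 0.0, -1.0]]
contact_force: [-0.0, 0.8, -2.7]
width: 0.0595
```

```bash
python3 -c "
from h import *
go(471,-10.5,32.5,84.2)
d=snap('scene','s19');
cv2.imwrite('pics/s19z.png',cv2.resize(d['img'][130:250,160:320],None,fx=4,fy=4,interpolation=cv2.INTER_CUBIC))"
```

```text
t 32.85 pos [469.7  -9.9  38.6] yaw 83.99 shift [-0.14 -0.05  0.61] twist -0.21 F [-0.   0.8 -2.7] w 59.5
```

View pics/s19z.png

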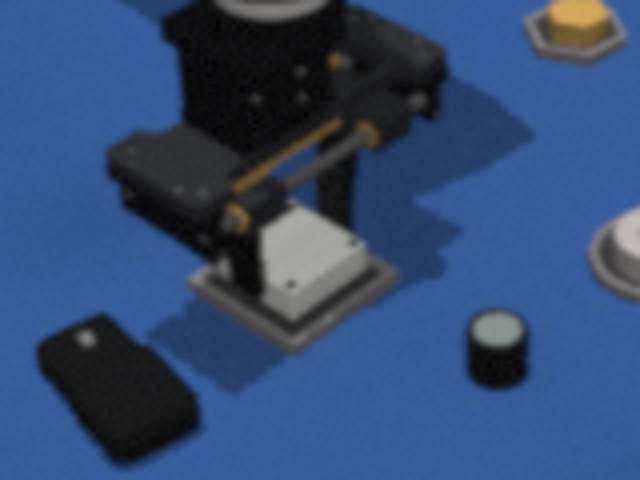

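The block is inside the rim outline and parallel to it. I'll lower it.

send_rows:
  linear:
    - [-0.1, 0, 0.1]
    - [-0.1, 0, 0.2]
    - [-0.1, 0, 0.3]
    - [-0.1, 0, 0.4]
    - [-0.1, 0, 0.48]
    - [-0.1, 0, 0.53]
    - [-0.1, 0, 0.53]
  twist: [0, 0, 0, 0, 0, 0, 0]

```text
t: 33.6
tool_pos: [0.4704, -0.0097, 0.0337]
eef_rot: [[-0.995, 0.104, -0.0], [0.104, 0.995, 0.0], [0.0, 0.0, -1.0]]
contact_force: [0.3, -0.1, -1.8]
width: 0.0597
```

send_rows:
  linear:
    - [0, 0, 0.05]
    - [0, 0, 0.09]
    - [0, 0, 0.13]
    - [0, 0, 0.13]
  twist: [0, 0, 0, 0]

```text
t: 34.0
tool_pos: [0.4705, -0.0097, 0.0325]
eef_rot: [[-0.995, 0.104, -0.0], [0.104, 0.995, 0.0], [0.0, 0.0, -1.0]]
contact_force: [-0.2, 0.8, -2.2]
width: 0.0593
```

send_rows:
  linear:
    - [0, 0, 0.04]
    - [0, 0, 0.08]
    - [0, 0, 0.08]
  twist: [0, 0, 0]

```text
t: 34.3
tool_pos: [0.4705, -0.0097, 0.0324]
eef_rot: [[-0.995, 0.104, 0.0], [0.104, 0.995, -0.0], [-0.001, -0.0, -1.0]]
contact_force: [-1.0, 0.2, 4.9]
width: 0.0598
```

Seated at about +5 N. I'll release and rise.

send_rows:
  linear:
    - [0, 0, 0]
    - [0, 0, 0]
    - [0, 0, 0]
    - [0, 0, 0]
    - [0, 0, -0.5]
    - [0, 0, -2]
    - [0, 0, -4.5]
    - [0, 0, -7.5]
    - [0, 0, -10]
    - [0, 0, -11]
  twist: [0, 0, 0, 0, 0, 0, 0, 0, 0, 0]
  jaw: 1

```text
t: 35.3
tool_pos: [0.4715, -0.0099, 0.1439]
eef_rot: [[-0.995, 0.104, 0.004], [0.104, 0.995, -0.001], [-0.004, -0.001, -1.0]]
contact_force: [0.1, 0.7, -0.3]
width: 0.0872
```

send_rows:
  linear:
    - [0, 0, -1]
    - [0, 0, -3]
    - [0, 0, -5]
    - [0, 0, -6]
    - [0, 0, -6]
    - [0, 0, -6]
  twist: [0, 0, 0, 0, 0, 0]

```text
t: 35.9
tool_pos: [0.47, -0.0096, 0.201]
eef_rot: [[-0.995, 0.104, -0.001], [0.104, 0.995, 0.0], [0.001, 0.0, -1.0]]
contact_force: [0.4, -0.2, 0.7]
width: 0.0872
```

```bash
python3 -c "
from h import *
d=snap('wrist','w20');s=snap('scene','s20');t=snap('top','t20')
cv2.imwrite('pics/f1.png',np.hstack([cv2.resize(d['img'],(400,300)),cv2.resize(t['img'],(400,300))]))
cv2.imwrite('pics/f2.png',cv2.resize(s['img'][110:320,100:380],None,fx=2.8,fy=2.8,interpolation=cv2.INTER_CUBIC))
# bystander motion
a=load('scene0')['img'].astype(int);b=s['img'].astype(int)
for n,(x,y) in dict(mouse=(189,227),loupe=(284,216)).items(): print(n,np.abs(a-b)[y-15:y+15,x-18:x+18].mean().round(2))
print(ctrl.state()['t'],ctrl.state()['contact_force'])"
```

```text
mouse 2.4
loupe 1.42
36.05 [ 0.38506119  0.70544379 -0.14305595]
```

View pics/f1.png

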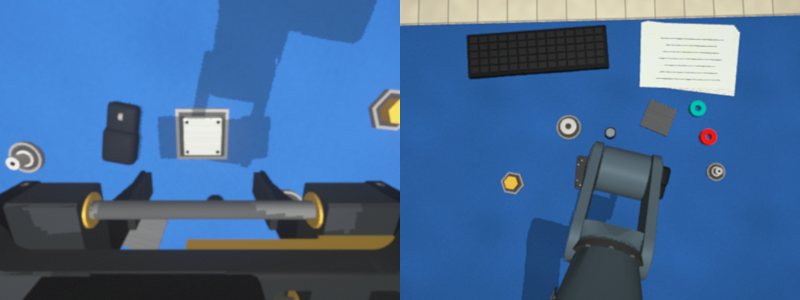

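View pics/f2.png

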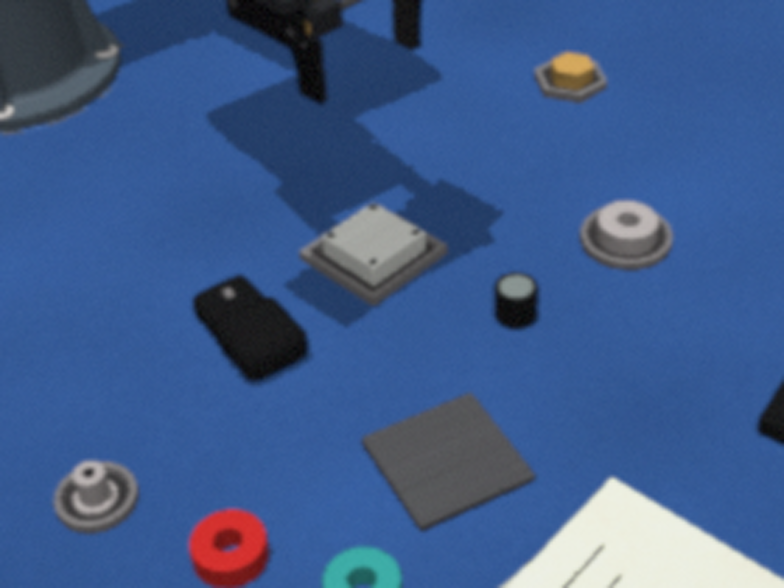

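All four parts stand flat in their nests, the mouse and loupe have not moved, and the gripper is clear. I'll hand it in.

```bash
python3 -c "
from plant import ctrl
print(ctrl.sign_off())"
```

```text
the job is handed in; nothing more can be done
None
```

I took the four parts off the stack from the top: plug, hexagon, ring, then block. Each went down until light contact (up to about 5 N) before I released it. The job was handed in at about 36 s.

**Last checks:** The final scene, top and wrist pictures show all four parts upright and flat inside the rims of their own nests. The mouse and loupe look unmoved, as do the red and turquoise rings. The gripper was open and clear at 20 cm, with no contact force.

**Checks that disagreed:**
- **Nest and stack positions:** The fixed cameras and the wrist camera differed by 1–3 mm, and by up to about 6 mm between the scene and wrist views of the hexagon nest. I relied mainly on the wrist views for the grasps and the last three placings. The plug's placing used the fixed cameras.
- **Block nest height:** One triangulation of it (wrist and top cameras) came out at 57 mm, which is plainly wrong. I ignored it because the nest's measured width at 9 mm height (about 86 mm) and the felt contact both fit the stated height.
- **Hexagon height:** Two wrist views close together gave about 61 mm for its top instead of 66 mm. I used 66 mm for the grasp, and it held.

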